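# Load the gel-card incubator and start it

## Robot

A 6-joint arm with a two-finger parallel gripper is mounted at the origin on the work surface. World frame = base frame: x ahead of the robot, y to its left, z up, the work surface at z = 0. Lengths are in mm, angles in rad, forces in N, time in s.
With the tool pointing down it reaches from about 400 to 925 mm from the base axis. Payload 12.5 kg.
Tool frame: the origin (TCP) lies between the finger pads; the fingertips stand 19 mm ahead of it and the grasp point (between the pads) is the TCP (env.tips_ahead is the distance from the TCP to the fingertips, in mm); z points along the fingers, y is the line along which they close (so a half turn about z gives the same grasp; the last joint's range is limited). The gripper opens to 95 mm and grips with 3 to 60 N. Pads are 20 mm wide; open, the fingers measure 119 mm over their backs; the gripper's body (75 mm by 180 mm) begins 59 mm behind the grasp point.
Start: joints at [-1.373, 0.491, 1.559, -0, 1.092, -0.106], TCP at [186.99, -596.388, 233.661] pointing down, gripper open.
Joint ranges: [-3.1, 3.1], [-0.84, 2.19], [0.05, 2.79], [-1.13, 4.28], [0.06, 2.93], [-2.69, 2.69]. Speed limits (rad/s): [2.22, 2.22, 2.79, 3.14, 3.14, 3.14].

## Interface

Orientations are given as [roll, pitch, yaw] about the fixed x, y, z axes, in that order (R = Rz(yaw) Ry(pitch) Rx(roll)).
In Python, from cell import env gives the robot as it stands.
- The arm moves only by the shell command python3 -m crank 'ROWS'. ROWS is JSON, a list of rows, each a list of 5 numbers: the shift along the tool's x, y, z in mm, then the turn about the tool's z in degrees, then the finger opening in mm, from 0 to 95.1. In form: [[dx, dy, dz, yaw, grip], ...]. A call has 1 to 10 rows; each row is the pose to reach, as a shift and turn from the pose commanded when the call began, along the tool's axes at that moment; what a row does not reach only later rows make up. A row lasts 1/12 s, in which the tool goes at most 41.7 mm and 7.16 degrees, less where a joint would pass 70% of its speed; a pose out of reach is approached as far as the arm can. A call with a gripper value outside its range is refused whole. The fingers move at their own pace and stop on an object; the grip force is fixed at half the most. Time passes only in rows, so rows that repeat a pose let the fingers close. It gives the time, the measured TCP pose, the force, the opening and the grip force at its end, in the units of the state.
- env.state(): the state, without advancing time (a new reading comes with each control period).
- env.read_camera(name): name is "side" or "top"; returns a dict with "img" (400x640x3 uint8, blue, green, red), "K" (3x3 intrinsics, pixels), "pose" (4x4, takes a point from camera to world coordinates). Camera axes: x right, y down, z forward; pixel columns grow to the right and rows downward; lengths in mm; the calibration is good to about 2 mm. A picture is of the moment at which its call begins. There is no depth.
- env.job_done(): hands the job in; it is judged then, once.
The state is a dict: "t": time; "joints": joint angles; "qvel": joint speeds; "tau": joint torques, N m; "eef_pos": TCP position; "tcp_rot": TCP orientation; "ft_force": force on the tool from outside, world axes, zero at the start; "moment": the same for the moment, N m; "opening": opening from 0.0 (shut) to 1.0 (fully open); "grip_force": force on a finger pad.
Only numpy, scipy, OpenCV 4.12 (cv2) and the standard library are available. Lean on these libraries where they do the work, as an engineer would, in place of code of your own. Each camera call takes 0.05 s, during which the arm holds its last target. There are 200 camera calls.

## Task

Blood-typing gel cards with samples in them are waiting in the bench rack: take the hood off the incubator, slide every card upright down into a card guide of its own until it is fully home, then put the hood back squarely over the well and, with the hood on, press the start key. Keep the cards upright all the time, because their wells are full, and leave the bottle, the jar and the tube rack where they stand.

Things in the scene. Friction and masses are not known exactly. Their poses are not given: they have to be found in the camera images.
- card1: gel card with samples, one of three to five identical ones: white plastic plate 68 mm wide (its y), 53 mm tall (z). Lower 37 mm (blade with six thin tubes) 5 mm thick (x); top 16 mm (head with six wells) 10 mm thick over the whole width. Starts upright in a slot of the rack, foot on the rack's floor; may be absent. About 25 g. Origin: centre of the lower edge. Both faces alike.
- card2: another gel card, the same as card1 in every size and in its frame; may be absent
- card3: another gel card, the same as card1 in every size and in its frame; may be absent
- card4: another gel card, the same as card1 in every size and in its frame; may be absent
- card5: another gel card, the same as card1 in every size and in its frame; may be absent
- rack: loose grey bench rack, 0.5 kg, 230 mm (its x) by 94 mm (y), 38 mm tall; floor 10 mm up. Five card slots at x = -80, -40, 0, 40, 80 mm. The two side edges of a card stand in U-guides 28 mm tall with an 8 mm gap that cover the outer 9 mm of each edge; the middle is open for fingers on both faces of a card. 30 mm free between neighbouring heads. Origin: centre of the underside.
- incubator: fixed incubator: white housing 330 mm (x) by 150 mm (y), deck 80 mm high; origin: centre of the underside; front (-x) roughly to the robot. Centred 40 mm behind the origin (+x) is a sunk well 228 mm (x) by 73 mm (y), floor 45 mm above the bench, with five pairs of card guides; round it a rim 4 mm wide, 6 mm high. Deck's front strip: dark display and start key.
- guide1 (a point): card guide 1: point on the well floor midway in the guide pair, where a fully seated card's origin comes to lie. Two U-channels 30 mm tall with flared mouths (ending 36 mm up) face each other along y: gap 8 mm along x, 73 mm between their bottoms along y; they cover the outer 9 mm of each card edge, the middle is open. Axes as the incubator: x card thickness, y card width, z up.
- guide2 (a point): card guide 2, as guide1, 40 mm farther to +x. A seated card's head stands above the guides, its top 18 mm above the deck; 30 mm free between neighbouring heads
- guide3 (a point): card guide 3, as guide1, 80 mm farther to +x of the incubator
- guide4 (a point): card guide 4, as guide1, 120 mm farther to +x of the incubator
- guide5 (a point): card guide 5, as guide1, 160 mm farther to +x. Guides 1 and 5 are 34 mm from the well's end walls, centre to wall
- hood: loose grey lift-off hood, about 0.25 kg: shell 250 mm (x) by 95 mm (y), 30 mm tall, open below, walls 4 mm, with a black bridge handle lengthwise on top. Origin: centre of its lower edge plane; z up. Starts in place on the incubator over the well; seated, its lower edge lies on the deck round the rim (3 mm play all round). Either way round is the same.
- hood_handle (a point): centre of the hood's handle bar, 56 mm above the hood's lower edge: bar 92 mm long (hood x), 14 mm wide (y), 14 mm high, 19 mm free between bar and hood top, legs 34 to 46 mm either side of the centre. Axes as the hood.
- hood_seat (a point): the place on the incubator's deck where the origin of the seated hood lies (centre of the well, height of the deck, 80 mm above the bench). Axes as the incubator.
- start_key (a joint): the start key: spring push button, 0 = up, 0.006 m = fully down; about 4 N moves it 4 mm, 5 N takes it fully down; springs back
- start_key_top (a point): centre of the top of the start key, a round white button 24 mm across, on the front strip of the incubator's deck; 22 mm above the deck when up; pressed straight down
- reagent_bottle: bystander: small amber bottle 32 mm across, about 75 mm tall; origin at the centre of its foot
- specimen_jar: bystander: clear jar 52 mm across, about 60 mm tall; origin at the centre of its foot
- tube_rack: bystander: rack with four blood tubes, 50 by 110 mm, 88 mm tall; origin at the centre of its underside
Things that resemble listed ones, but are neither listed nor needed, are in the scene too. Leave any black or red look-alike of the card3 alone.

How it is judged (in metres and radians):
On the way, in this order (a step that is already met when the one before it is completed fails the run):
1. every card that is present is fully seated in one of the incubator's card guides (((horizontal distance between card1 and guide1 below 0.005 m and z of card1 in the frame of guide1 below 0.004 m) or (horizontal distance between card1 and guide2 below 0.005 m and z of card1 in the frame of guide2 below 0.004 m) or (horizontal distance between card1 and guide3 below 0.005 m and z of card1 in the frame of guide3 below 0.004 m) or (horizontal distance between card1 and guide4 below 0.005 m and z of card1 in the frame of guide4 below 0.004 m) or (horizontal distance between card1 and guide5 below 0.005 m and z of card1 in the frame of guide5 below 0.004 m)) and angle between each of card1, card2, card3, card4, card5's own z axis and vertical below 0.2 rad and linear speed of each of card1, card2, card3, card4, card5 below 0.03 m/s and ((horizontal distance between card2 and guide1 below 0.005 m and z of card2 in the frame of guide1 below 0.004 m) or (horizontal distance between card2 and guide2 below 0.005 m and z of card2 in the frame of guide2 below 0.004 m) or (horizontal distance between card2 and guide3 below 0.005 m and z of card2 in the frame of guide3 below 0.004 m) or (horizontal distance between card2 and guide4 below 0.005 m and z of card2 in the frame of guide4 below 0.004 m) or (horizontal distance between card2 and guide5 below 0.005 m and z of card2 in the frame of guide5 below 0.004 m)) and ((horizontal distance between card3 and guide1 below 0.005 m and z of card3 in the frame of guide1 below 0.004 m) or (horizontal distance between card3 and guide2 below 0.005 m and z of card3 in the frame of guide2 below 0.004 m) or (horizontal distance between card3 and guide3 below 0.005 m and z of card3 in the frame of guide3 below 0.004 m) or (horizontal distance between card3 and guide4 below 0.005 m and z of card3 in the frame of guide4 below 0.004 m) or (horizontal distance between card3 and guide5 below 0.005 m and z of card3 in the frame of guide5 below 0.004 m)) and ((horizontal distance between card4 and guide1 below 0.005 m and z of card4 in the frame of guide1 below 0.004 m) or (horizontal distance between card4 and guide2 below 0.005 m and z of card4 in the frame of guide2 below 0.004 m) or (horizontal distance between card4 and guide3 below 0.005 m and z of card4 in the frame of guide3 below 0.004 m) or (horizontal distance between card4 and guide4 below 0.005 m and z of card4 in the frame of guide4 below 0.004 m) or (horizontal distance between card4 and guide5 below 0.005 m and z of card4 in the frame of guide5 below 0.004 m)) and ((horizontal distance between card5 and guide1 below 0.005 m and z of card5 in the frame of guide1 below 0.004 m) or (horizontal distance between card5 and guide2 below 0.005 m and z of card5 in the frame of guide2 below 0.004 m) or (horizontal distance between card5 and guide3 below 0.005 m and z of card5 in the frame of guide3 below 0.004 m) or (horizontal distance between card5 and guide4 below 0.005 m and z of card5 in the frame of guide4 below 0.004 m) or (horizontal distance between card5 and guide5 below 0.005 m and z of card5 in the frame of guide5 below 0.004 m))), for 0.2 s.
2. the hood is back on the incubator, flat on the deck around the rim (horizontal distance between hood and hood_seat below 0.006 m and z of hood in the frame of hood_seat below 0.0035 m and angle between hood's own z axis and vertical below 0.04 rad and linear speed of hood below 0.03 m/s), for 0.2 s.
3. the start key is pressed with the hood on (all of step 2 and value of joint start_key above 0.004 m), for 0.05 s.
At the end, for the whole second after the job is handed in: every card present at rest in a guide of its own: lower edge within 4 mm of the well floor and 5 mm of the guide centre, tilt under 0.2 rad; hood at rest over the well within 6 mm, at most 3.5 mm off the deck, level within 0.04 rad; start key pressed 4 mm or more after that, and up again (all of step 1 and all of step 2 and value of joint start_key below 0.003 m); the robot touches nothing.
It fails at once if a card is tipped over (more than 45 degrees) (angle between any of card1, card2, card3, card4, card5's own z axis and vertical above 0.785 rad).
It fails at once if a bystander (reagent bottle, specimen jar, tube rack) is moved more than 30 mm (distance of any of reagent_bottle, specimen_jar, tube_rack from where it was at the start of the episode above 0.03 m).
Of card1, card2, card3, card4, card5 only 3 to 5 are there at a start; the rules pass over those that are not, and their reading is None.
At some moment in a run one of rack, hood may be knocked a few centimetres aside while the robot is not near it.
It also fails if it takes over 210 s, if anything falls off the work surface, if the arm or the gripper's body presses on something with over 40 N, if the wrist force passes 120 N, or if a joint passes its speed limit or range.

## Working session

There is one attempt and no reset: what is moved stays moved. The work goes in short steps, Python scripts to look and compute and a shell command to move; the robot and the scene stay as the last step left them, time stands still between calls to the robot, and variables do not carry over. Pictures are saved under pics/ and viewed, at most 14 in all, crops included, and the job is handed in when it is done.

```bash
mkdir -p pics; ls; python3 - <<'E'
from cell import env
import cv2,numpy as np
print(env.state())
for n in("side","top"):
    c=env.read_camera(n); cv2.imwrite(f"pics/{n}0.png",c["img"]); print(n,c["K"].tolist(),np.round(c["pose"],4).tolist())
E
```

```text
pics
{'t': 0.0, 'joints': array([-1.37258527e+00,  4.91560468e-01,  1.55945397e+00, -3.42934339e-05,
        1.09167408e+00, -1.05604292e-01]), 'qvel': array([ 0.00060653, -0.00024232, -0.00029063, -0.00025893, -0.00210751,
        0.00044468]), 'tau': array([ 1.03296403e-03, -6.12642646e+01, -2.58178389e+01,  6.93424302e-02,
        4.82956390e-02, -9.95629443e-05]), 'eef_pos': array([ 186.945168  , -596.15629945,  233.05960868]), 'tcp_rot': array([-3.14049969e+00, -8.52678181e-05,  3.03831131e-01]), 'ft_force': array([-0.15308002,  0.64681202, -0.4157195 ]), 'moment': array([ 0.00342383, -0.01489428,  0.01095531]), 'grip_force': 0.0, 'opening': 1.0016223185114614}
side [[438.67704386576435, 0.0, 314.9038388486452], [0.0, 438.67704386576435, 194.21410096854578], [0.0, 0.0, 1.0]] [[-0.997, -0.059, 0.0504, 533.0046], [-0.0771, 0.6776, -0.7314, 876.044], [0.009, -0.7331, -0.6801, 902.01], [0.0, 0.0, 0.0, 1.0]]
top [[514.1832723491306, 0.0, 313.23398756705166], [0.0, 514.1832723491306, 199.66647940123002], [0.0, 0.0, 1.0]] [[0.0247, -0.9848, 0.1719, 353.5503], [-0.9997, -0.0251, -0.0001, 43.7956], [0.0044, -0.1719, -0.9851, 1412.5234], [0.0, 0.0, 0.0, 1.0]]
```

View pics/top0.png

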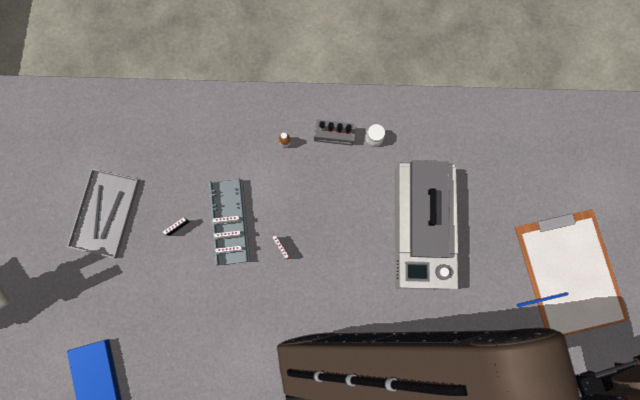

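View pics/side0.png

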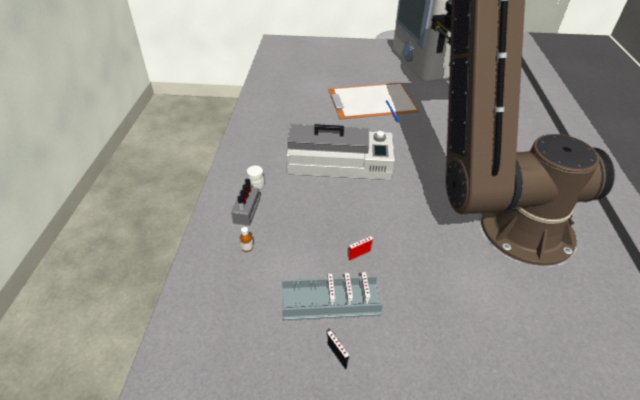

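Top view: three white cards stand in the rack at (228,219), (228,234) and (229,250). The look-alikes are black at (176,226) and red at (281,247), both lying outside the rack, so they're not wanted. The incubator is at (428,225), its hood handle at (432,207) and its start key at (444,272). The bottle, tube rack and jar stand at (285,139), (335,131) and (376,134).

```bash
cat > h.py <<'E'
from cell import env
import cv2,numpy as np
def cam(n): return env.read_camera(n)
def ray(c,uv,z):
    uv=np.atleast_2d(np.asarray(uv,float)); d=np.c_[uv,np.ones(len(uv))]@np.linalg.inv(c["K"]).T@c["pose"][:3,:3].T
    o=c["pose"][:3,3]; return o+d*((z-o[2])/d[:,2])[:,None]
def proj(c,P):
    p=(np.atleast_2d(P)-c["pose"][:3,3])@c["pose"][:3,:3]@c["K"].T; return p[:,:2]/p[:,2:]
def blobs(mask,roi,amin=20):
    x0,y0,x1,y1=roi; m=np.zeros(mask.shape,np.uint8); m[y0:y1,x0:x1]=mask[y0:y1,x0:x1].astype(np.uint8)*255
    cs,_=cv2.findContours(m,cv2.RETR_EXTERNAL,cv2.CHAIN_APPROX_NONE)
    return m,[k for k in cs if cv2.contourArea(k)>=amin]
def rect(P):  # centre, long side, short side, angle of long axis (deg, mod 180)
    (c,(w,h),a)=cv2.minAreaRect(np.asarray(P[:,:2],np.float32))
    if w<h: w,h,a=h,w,a+90
    return np.round([*c,w,h,(a+90)%180-90],1)
E
python3 - <<'E'
from h import *
t=cam("top"); s=cam("side")
A=cv2.resize(t["img"][165:280,150:300],None,fx=4,fy=4,interpolation=cv2.INTER_CUBIC)[:, :400*2]
B=cv2.resize(t["img"][150:300,385:475],None,fx=4,fy=4,interpolation=cv2.INTER_CUBIC)
cv2.imwrite("pics/A.png",A)
C=cv2.resize(s["img"][240:370,270:400],None,fx=3,fy=3,interpolation=cv2.INTER_CUBIC)
D=cv2.resize(s["img"][115:185,275:405],None,fx=3,fy=3,interpolation=cv2.INTER_CUBIC)
cv2.imwrite("pics/B.png",np.hstack([B,np.vstack([C,D])]))
E
```

```text
(no output)
```

View pics/A.png

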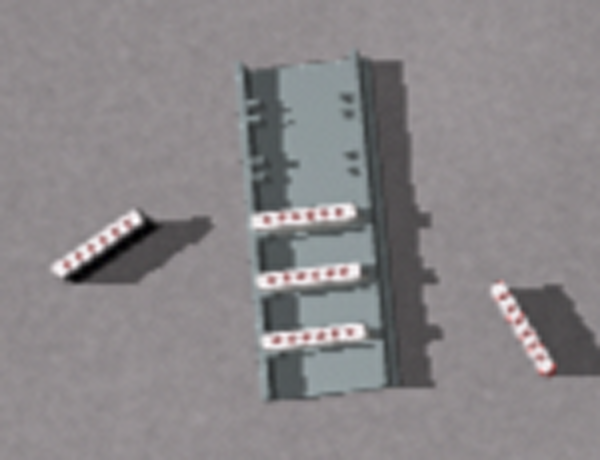

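View pics/B.png

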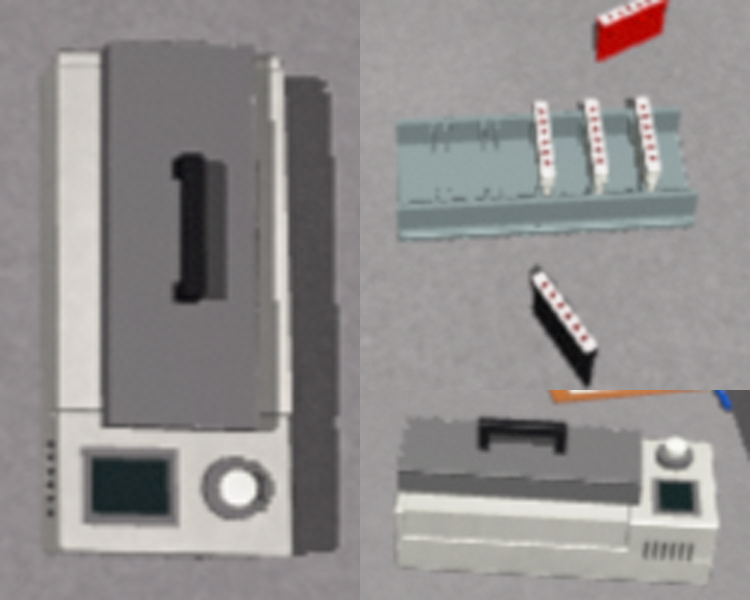

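The crops show the three rack cards have white blades in both views. The black one at top (176,226) and the red one at top (281,247) are the look-alikes to leave alone. The hood sits over the well, with its handle in the middle and the key at (444,272).

```bash
python3 - <<'E'
from h import *
t=cam("top"); im=t["img"].astype(int); hsv=cv2.cvtColor(t["img"],cv2.COLOR_BGR2HSV); g=im.sum(2)/3
r=lambda k,z:rect(ray(t,k[:,0],z))
def cen(m,z): ys,xs=np.nonzero(m); return np.round(ray(t,[xs.mean(),ys.mean()],z)[0],1)
m,b=blobs(hsv[...,2]>185,(208,205,246,262)); m=cv2.morphologyEx(m,cv2.MORPH_CLOSE,np.ones((3,3)))
print([im[y,x].tolist() for x,y in((228,219),(228,200),(228,227),(402,200),(432,230),(444,272),(432,207))])
for k in b: 
    mm=np.zeros(m.shape,np.uint8); cv2.drawContours(mm,[k],-1,255,-1); print("card",r(k,63),cen(mm,63),cv2.contourArea(k))
m,b=blobs(g<45,(420,180,445,232)); 
for k in b: mm=np.zeros(m.shape,np.uint8); cv2.drawContours(mm,[k],-1,255,-1);print("handle",r(k,143),cen(mm,143))
m,b=blobs(g>225,(434,262,456,282),8)
for k in b: mm=np.zeros(m.shape,np.uint8); cv2.drawContours(mm,[k],-1,255,-1);print("key",r(k,102),cen(mm,102))
m,b=blobs(abs(g-g[215,420])<14,(408,156,458,260))
m=cv2.morphologyEx(m,cv2.MORPH_CLOSE,np.ones((5,5)));
for k in b: print("hoodtop",r(k,110))
m,b=blobs(g>165,(395,155,462,292),50)
for k in b: print("white",r(k,80), np.round(ray(t,cv2.boxPoints(cv2.minAreaRect(k)),80)[:,:2]).tolist())
m,b=blobs((hsv[...,1]>20)&(hsv[...,0]>75)&(hsv[...,0]<110),(200,172,255,272),100)
for k in b: print("rack",r(k,38))
E
```

```text
[[168, 166, 199], [154, 153, 141], [157, 156, 145], [200, 206, 210], [116, 115, 118], [236, 239, 241], [32, 29, 30]]
card [453.3 264.7  65.9  10.1 -81.4] [453.5 263.3  63. ] 69.0
card [493.3 269.6  66.4  10.2 -82.2] [493.2 268.7  63. ] 66.0
card [532.7 275.8  69.2   9.9 -81.8] [532.6 274.6  63. ] 64.0
handle [ 564.3 -254.3   91.3   18.3    1. ] [ 564.8 -255.7  143. ]
key [ 406.3 -291.5   17.9   15.2   -1. ] [ 405.9 -291.3  102. ]
hoodtop [ 567.7 -261.2  252.   114.7    1.4]
white [ 409.  -256.9  146.5   87.2  -89.8] [[365.0, -182.0], [452.0, -184.0], [453.0, -333.0], [366.0, -329.0]]
white [ 5.750e+02 -3.288e+02  2.341e+02  6.700e+00  1.000e-01] [[692.0, -325.0], [692.0, -332.0], [458.0, -332.0], [458.0, -326.0]]
white [ 5.744e+02 -1.950e+02  2.349e+02  2.660e+01 -4.000e-01] [[691.0, -183.0], [692.0, -209.0], [458.0, -207.0], [457.0, -182.0]]
rack [433.6 256.4  89.1  31.3 -81.4]
rack [549.4 272.4 190.9  89.5   7.9]
```

```bash
cat > go.py <<'E'
import sys
from h import *
from scipy.spatial.transform import Rotation as R
s=env.state(); p=s["eef_pos"]; r=s["tcp_rot"]
print("t%.1f"%s["t"],np.round(p,1),"yaw%.2f"%np.degrees(r[2]),"F",np.round(s["ft_force"],1),"op%.1f"%(s["opening"]*95.1),"grip%.1f"%s["grip_force"])
a=list(map(float,sys.argv[1:])); M=R.from_euler("xyz",r).as_matrix()
for i in range(0,len(a)-3,4):
    x,y,z,w=a[i:i+4]; print(np.round(M.T@(np.array([x,y,z])-p),1),"turn %.2f"%((np.degrees(r[2])-w+180)%360-180))
E
python3 go.py 565 -256.5 233 0.5 565 -256.5 137 0.5
```

```text
t0.2 [ 187.  -596.3  233.4] yaw17.41 F [ 0.2  0.4 -0.9] op95.4 grip0.0
[ 462.4 -211.1    0.5] turn 16.91
[ 462.3 -211.1   96.5] turn 16.91
```

```bash
python3 -m crank '[[462.4,-211,0,16.9,60],[462.4,-211,0,16.9,60],[462.4,-211,0,16.9,60],[462.4,-211,0,16.9,60],[462.4,-211,0,16.9,60],[462.4,-211,0,16.9,60],[462.4,-211,0,16.9,60],[462.4,-211,0,16.9,60],[462.4,-211,0,16.9,60],[462.4,-211,0,16.9,60]]'; python3 -m crank '[[0,0,0,0,60]]'; python3 go.py 565 -256.5 233 0.5 565 -256.5 137 0.5
```

```text
t: 1.08
eef_pos: [497.3, -317.1, 233.7]
tcp_rot: [3.141, -0.0, 0.009]
ft_force: [1.6, -0.3, -0.3]
opening: 0.63
grip_force: 0.0
t: 1.17
eef_pos: [500.0, -314.3, 233.6]
tcp_rot: [-3.141, -0.001, 0.014]
ft_force: [-0.2, -0.1, -0.1]
opening: 0.629
grip_force: 0.0
t1.2 [ 500.  -314.3  233.6] yaw0.78 F [-0.2 -0.1 -0.1] op59.8 grip0.0
[ 65.7 -56.9   0.7] turn 0.28
[ 65.6 -56.8  96.7] turn 0.28
```

```bash
python3 -m crank '[[65.2,-57.8,0,0.3,60],[65.2,-57.8,0,0.3,60],[65.2,-57.8,0,0.3,60],[65.2,-57.8,40,0.3,60],[65.2,-57.8,70,0.3,60],[65.2,-57.8,96,0.3,60],[65.2,-57.8,96,0.3,60]]'; python3 - <<'E'
from h import *
a=cv2.resize(cam("top")["img"][120:320,370:490],None,fx=3,fy=3);b=cv2.resize(cam("side")["img"][80:200,260:410],None,fx=3,fy=3)
o=np.zeros((600,810,3),np.uint8); o[:,:360]=a; o[:360,360:810]=b; cv2.imwrite("pics/c.png",o[:,:800])
E
python3 go.py
```

```text
t: 1.75
eef_pos: [558.6, -259.6, 132.9]
tcp_rot: [-3.138, 0.007, 0.004]
ft_force: [0.0, 0.1, -0.7]
opening: 0.63
grip_force: 0.0
t1.9 [ 560.5 -260.8  137.7] yaw0.19 F [ 0.6 -0.9  1.1] op60.2 grip0.0
```

View pics/c.png

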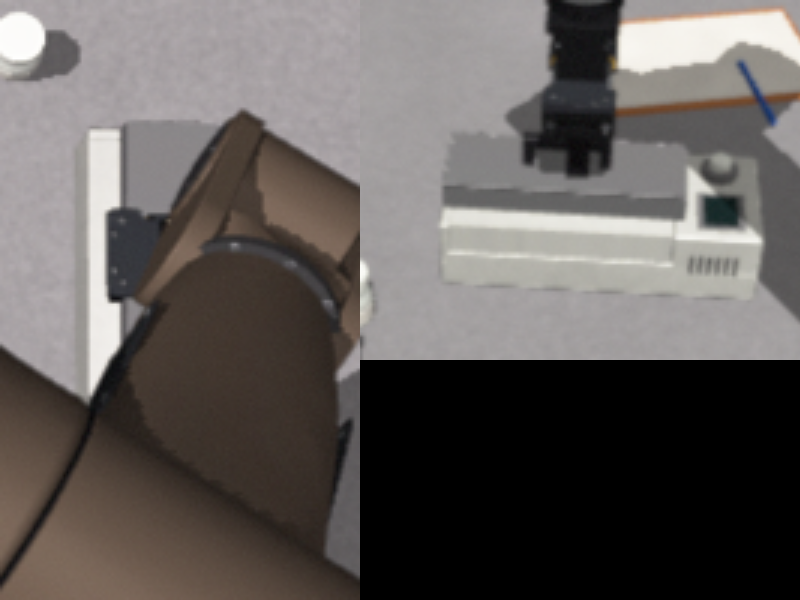

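The fingers straddle the handle, at about (570,145) in the side crop, and are roughly 4 mm off, so I'll correct that and then grip.

```bash
python3 -m crank '[[4.5,-4,1,0,60],[4.5,-4,1,0,60],[4.5,-4,1,0,40],[4.5,-4,1,0,5],[4.5,-4,1,0,5],[4.5,-4,1,0,5],[4.5,-4,1,0,5],[4.5,-4,1,0,5],[4.5,-4,1,0,5],[4.5,-4,1,0,5]]'; python3 go.py
```

```text
t: 2.68
eef_pos: [565.1, -256.4, 136.6]
tcp_rot: [-3.142, 0.0, 0.003]
ft_force: [-0.1, -0.8, -0.6]
opening: 0.145
grip_force: 30.0
t2.7 [ 565.1 -256.4  136.6] yaw0.20 F [-0.1 -0.8 -0.6] op13.8 grip30.0
```

```bash
python3 -m crank '[[0,0,-10,0,5],[0,0,-25,0,5],[0,0,-50,0,5],[0,0,-75,0,5],[0,0,-75,0,5],[0,-30,-75,0,5],[0,-60,-75,0,5],[0,-90,-75,0,5],[0,-120,-75,0,5],[0,-150,-75,0,5]]';python3 -m crank '[[0,-30,0,0,5],[0,-50,0,0,5],[0,-60,0,0,5],[0,-66,0,0,5],[0,-66,0,0,5],[0,-66,0,0,5]]'; python3 go.py 565 -30 62 0.2
```

```text
t: 3.52
eef_pos: [564.0, -105.0, 211.0]
tcp_rot: [-3.141, 0.001, 0.003]
ft_force: [-0.3, -0.8, -2.5]
opening: 0.145
grip_force: 30.0
t: 4.02
eef_pos: [564.4, -41.1, 211.4]
tcp_rot: [3.141, 0.0, 0.003]
ft_force: [0.1, -1.2, -3.4]
opening: 0.145
grip_force: 30.0
t4.0 [564.4 -41.1 211.4] yaw0.20 F [ 0.1 -1.2 -3.4] op13.7 grip30.0
[  0.6 -11.1 149.4] turn -0.00
```

```bash
python3 -m crank '[[0,0,30,0,5],[0,0,60,0,5],[0,0,90,0,5],[0,0,120,0,5],[0,0,140,0,5],[0,0,148,0,5],[0,0,152,0,5],[0,0,154,0,5],[0,0,154,0,5],[0,0,154,0,5]]'; python3 -m crank '[[0,0,0,0,5],[0,0,0,0,5],[0,0,0,0,60],[0,0,0,0,60],[0,0,0,0,60],[0,0,0,0,60]]'; python3 go.py
```

```text
t: 4.85
eef_pos: [565.0, -40.8, 58.8]
tcp_rot: [3.141, -0.002, 0.003]
ft_force: [-0.1, 0.8, -3.4]
opening: 0.145
grip_force: 30.0
t: 5.35
eef_pos: [564.5, -40.4, 57.9]
tcp_rot: [3.141, -0.001, 0.004]
ft_force: [-0.2, -0.7, -0.2]
opening: 0.368
grip_force: 0.0
t5.3 [564.5 -40.4  57.9] yaw0.21 F [-0.2 -0.7 -0.2] op35.0 grip0.0
```

```bash
python3 -m crank '[[0,0,-30,0,60],[0,0,-70,0,60],[0,0,-110,0,60],[0,0,-140,0,60],[-20,-40,-140,-7,60],[-40,-80,-140,-14,60],[-40,-120,-140,-21,40],[-40,-160,-140,-28,30],[-40,-200,-140,-35,26],[-40,-240,-140,-42,26]]';python3 -m crank '[[0,0,0,-7,26],[0,0,0,-14,26],[0,0,0,-21,26],[0,0,0,-28,26],[0,0,0,-35,26],[0,0,0,-42,26],[0,0,0,-49,26],[0,0,0,-55.5,26],[0,0,0,-55.5,26]]'; python3 go.py; python3 - <<'E'
from h import *
t=cam("top");cv2.imwrite("pics/t1.png",t["img"]);s=cam("side");cv2.imwrite("pics/s1.png",s["img"])
B=cv2.resize(t["img"][150:300,385:475],None,fx=4,fy=4,interpolation=cv2.INTER_CUBIC)
D=cv2.resize(s["img"][115:185,275:405],None,fx=3,fy=3,interpolation=cv2.INTER_CUBIC)
E=t["img"][110:300,150:476]
o=np.zeros((600,760,3),np.uint8); o[:,:360]=B; o[:210,360:750]=D; o[220:410,360:686]=E; cv2.imwrite("pics/d.png",o)
E
```

```text
t: 6.18
eef_pos: [523.1, 201.5, 198.0]
tcp_rot: [3.141, -0.001, 0.743]
ft_force: [1.5, -0.2, -0.3]
opening: 0.406
grip_force: 0.0
t: 6.93
eef_pos: [523.5, 199.4, 197.6]
tcp_rot: [-3.142, 0.0, 1.711]
ft_force: [0.7, -0.5, -0.4]
opening: 0.274
grip_force: 0.0
t6.9 [523.5 199.4 197.6] yaw98.01 F [ 0.7 -0.5 -0.4] op26.0 grip0.0
```

View pics/d.png

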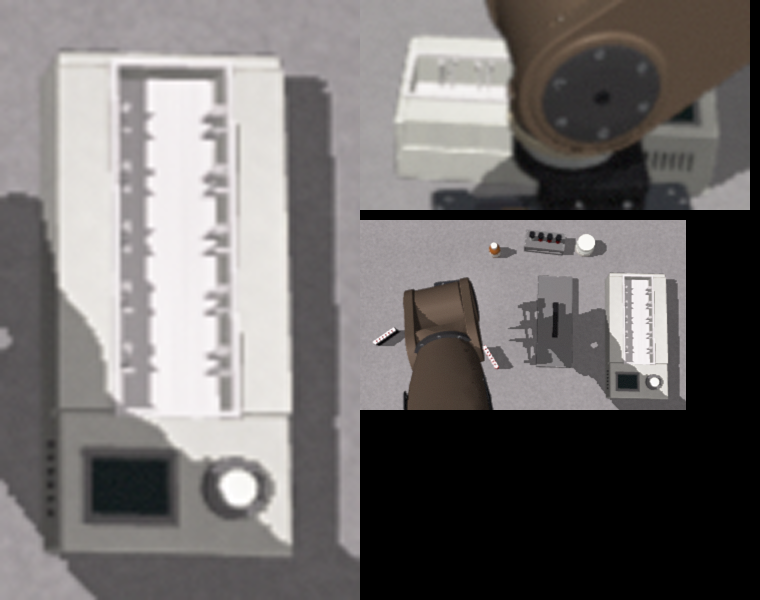

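The hood is off and at rest, with its handle at about (555,320) in the overview. The well and all five guide pairs are clear in the crop at (110–245, 58–415). Next I'll measure the rim and deck edges.

```bash
python3 - <<'E'
from h import *
t=cam("top"); g=cv2.GaussianBlur(t["img"],(1,1),0).astype(float).mean(2)
np.set_printoptions(linewidth=250,precision=0,suppress=True)
cols=np.arange(393,466); print("cols393",np.median(g[170:195,393:466],axis=0))
print("rows158 (floor band 424-432)",np.median(g[158:172,424:432],axis=1), "rows246",np.median(g[246:262,418:428],axis=1))
print("row deck back, cols 402-408",np.median(g[155:170,402:409],axis=1),"front",np.median(g[280:295,410:450],axis=1))
for y,x in((178,437),(194,437),(209.5,437)):pass
for n,z,uv in(("c86",86,[[393,182],[394,182]]),):print(ray(t,uv,z))
E
```

```text
cols393 [159. 154. 142. 143. 145. 148. 183. 223. 223. 222. 222. 223. 224. 223. 223. 223. 224. 224. 218. 208. 227. 208. 148. 145. 145. 146. 144. 144. 186. 241. 242. 240. 239. 240. 241. 241. 241. 239. 240. 240. 239. 240. 241. 241. 233. 191. 144. 145. 177.
 223. 226. 185. 221. 224. 223. 223. 223. 223. 223. 224. 225. 226. 207. 126.  91.  88.  90.  89.  90.  90.  89.  88.  89.]
rows158 (floor band 424-432) [159. 160. 159. 160. 159. 173. 224. 241. 188. 122. 110. 130. 236. 242.] rows246 [218. 218. 218. 218. 215. 189. 225. 236. 218. 202. 147. 131. 132. 130. 131. 119.]
row deck back, cols 402-408 [154. 157. 157. 156. 154. 154. 156. 142. 190. 224. 220. 207. 219. 222. 222.] front [109. 121. 131. 132. 132. 132. 134. 137. 107.  89.  88.  89.  89.  88.  88.]
[[ 638. -165.   86.]
 [ 638. -168.   86.]]
```

```bash
python3 - <<'E'
from h import *
t=cam("top")
np.set_printoptions(precision=1,suppress=True)
print("deckL/R",ray(t,[[399.0,182],[455.65,182]],80)[:,:2].tolist())
print("rim in L/R",ray(t,[[414.26,182],[441.1,182]],86)[:,:2].tolist())
print("back deck",ray(t,[[405,163.0]],80)[:,:2],"rim back inner",ray(t,[[428,166.05]],86)[:,:2],"rim front inner?",ray(t,[[423,251.5]],86)[:,:2])
g=t["img"].astype(float).mean(2)
for y0 in (170,185,200,215,230,240):
    r=np.median(g[y0:y0+8,:],axis=0)
    seg=r[433:443]; i=433+np.argmin(seg)
    lo=r[436:442]; print(y0, r[410:417], r[439:447], r[396:402])
print(g[275:292,405:412].mean(1), g[275:292,452:456].mean(1))
E
```

```text
deckL/R [[639.3627059800872, -182.29525592286984], [643.2074935376647, -332.4775043398675]]
rim in L/R [[639.1064119414915, -221.5354659673519], [640.9198290752529, -292.3698250542264]]
back deck [[ 691.5 -198.5]] rim back inner [[ 683.3 -258.4]] rim front inner? [[ 456.7 -242.4]]
170 [222.5 217.2 215.8 234.3 200.2 147.5 145. ] [142.7 143.3 178.8 226.  223.  221.  221.  221.3] [143.7 146.5 147.7 182.7 223.2 222.7]
185 [225.3 220.  207.7 226.8 212.  152.  146.5] [144.7 140.5 165.  221.7 226.5 172.  221.2 224.2] [142.7 144.3 147.7 185.3 224.  223.5]
200 [228.5 228.5 225.3 223.3 229.2 157.5 149.5] [151.  139.  155.5 206.  230.7 197.8 223.7 227. ] [139.8 144.8 148.3 185.  225.3 224.8]
215 [230.  230.7 229.7 230.5 231.3 160.8 151.7] [172.2 142.  146.8 192.5 229.7 225.3 226.3 226.5] [ 70.8  71.7  82.3 151.7 228.7 229. ]
230 [230.2 230.7 225.5 222.2 232.2 177.7 153.7] [194.8 145.3 143.5 170.7 224.  228.2 186.  227. ] [ 72.5  71.8  75.   97.2 132.2 133.5]
240 [137.2 175.3 227.3 227.3 235.8 197.  153.5] [193.5 146.  140.2 166.8 213.  230.  193.  226. ] [ 72.5  72.2  74.   96.7 132.7 134.7]
[ 52.   51.1  54.6  69.   80.6  84.6 118.  130.9 132.9 132.8 132.9 134.8
 132.   95.8  87.3  89.2  89.1] [209.3 219.2 221.2 222.1 221.8 221.8 211.6 207.8 191.3 167.8 136.7 128.8
 131.4 134.3 100.7  88.4  89.5]
```

```bash
python3 - <<'E'
from h import *
np.set_printoptions(precision=0,suppress=True,linewidth=220)
t=cam("top"); s=cam("side")
L=ray(t,[[414.14,174],[415.04,244]],86);Rr=ray(t,[[441.07,174],[442.2,244]],86);F=ray(t,[[427,287.7],[408,287.7]],80)
print(L[:,:2].tolist(),Rr[:,:2].tolist(),F[:,:2].tolist()); 
for a in(L,Rr): d=a[0]-a[1]; print("yaw",np.degrees(np.arctan2(d[1],d[0])))
im=cv2.imread("pics/side0.png").astype(float).mean(2)
# deck near-edge corners predicted for origin (527..530)
for X in (362,695): print(X,proj(s,[X,-182,80]),proj(s,[X,-182,20]),proj(s,[X,-332,80]))
for v in (158,162,166): print(v,im[v,282:294],im[v,388:400])
# handle
h=(im<60); ys,xs=np.nonzero(h[120:140,305:350]); print("handle cols",xs.min()+305,xs.max()+305,"rows",ys.min()+120,ys.max()+120)
print(proj(s,[[565-46,-257,143],[565+46,-257,143]]))
print(im[128,308:350])
E
```

```text
[[660.7131819508115, -221.41513440660742], [475.56437272612266, -222.05863300038118]] [[662.5428135088749, -292.6817995385283], [477.3229894072084, -292.25113639026756]] [[365.0791356736739, -252.80999169298678], [363.87943727956946, -204.20446133574714]]
yaw 0.19913498360448872
yaw -0.1332208171549672
362 [[396. 160.]] [[393. 175.]] [[393. 131.]]
695 [[286. 154.]] [[287. 169.]] [[292. 126.]]
158 [157. 159. 158. 157. 156. 163. 170. 163. 165. 170. 169. 170.] [221. 223. 224. 224. 225. 223. 193. 159. 156. 156. 156. 156.]
162 [158. 158. 157. 157. 148. 155. 166. 168. 171. 174. 173. 173.] [172. 174. 174. 176. 175. 170. 162. 155. 154. 154. 156. 156.]
166 [155. 156. 155. 156. 147. 162. 174. 172. 172. 172. 172. 171.] [174. 175. 176. 177. 176. 163. 152. 153. 155. 155. 155. 156.]
handle cols 315 343 rows 125 135
[[346. 126.]
 [316. 124.]]
[126. 127. 127. 128. 126. 108.  69.  33.  23.  25.  26.  24.  29.  27.  28.  25.  25.  29.  33.  32.  34.  34.  29.  30.  31.  33.  30.  30.  31.  29.  31.  32.  33.  33.  40.  57. 104. 126. 129. 129. 127. 128.]
```

```bash
python3 go.py 532.7 275.2 110 98.2; python3 - <<'E'
from h import *
np.set_printoptions(precision=2,suppress=True)
s=cam("side");t=cam("top")
print(proj(s,[[519,-257,143],[611,-257,143],[362,-182,80],[695,-182,80]]))
g=t["img"].astype(float).mean(2)
m,b=blobs(g<50,(330,180,365,232))
for k in b: print(rect(ray(t,k[:,0],63)))
E
```

```text
t7.2 [523.5 199.4 197.6] yaw97.59 F [-0.   0.5 -0.7] op26.1 grip0.0
[73.9 19.1 87.6] turn -0.61
[[345.72 125.53]
 [315.79 124.  ]
 [395.93 159.69]
 [286.32 153.7 ]]
[563.6 -40.1  91.5  13.2   0.8]
```

```bash
python3 -m crank '[[30,8,0,-0.6,26],[60,15,0,-0.6,26],[74,19,0,-0.6,26],[74,19,30,-0.6,26],[74,19,60,-0.6,26],[74,19,75,-0.6,26],[74,19,75,-0.6,26],[74,19,75,-0.6,26]]'; python3 go.py 532.7 275.2 55 98.2
```

```text
t: 8.0
eef_pos: [532.4, 275.1, 122.3]
tcp_rot: [-3.14, 0.0, 1.715]
ft_force: [0.2, -0.2, 0.3]
opening: 0.273
grip_force: 0.0
t8.0 [532.4 275.1 122.3] yaw98.29 F [ 0.2 -0.2  0.3] op25.9 grip0.0
[ 0.1  0.4 67.3] turn 0.09
```

```bash
python3 - <<'E'
from h import *
s=cam("side");a=cv2.resize(s["img"][215:365,260:410],None,fx=4,fy=4,interpolation=cv2.INTER_CUBIC)
cv2.imwrite("pics/e.png",a)
E
```

```text
(no output)
```

View pics/e.png

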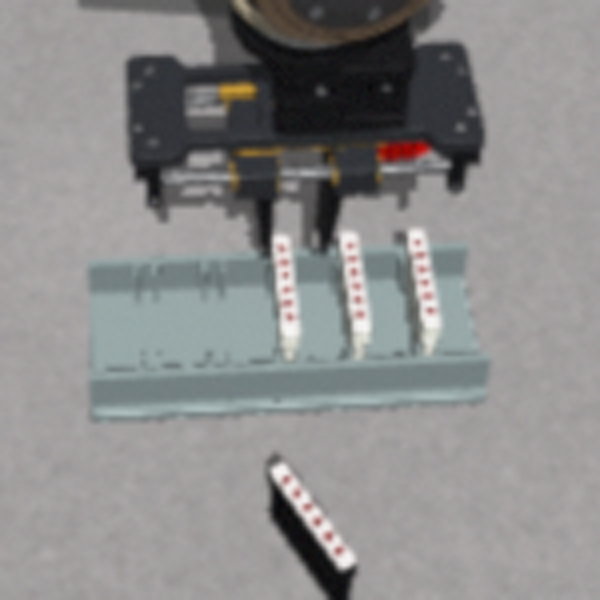

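The fingers straddle the first card at (285,290) in the crop, but a little to the right of its middle. I'll check that by projecting the tip and the card into both views.

```bash
python3 - <<'E'
from h import *
np.set_printoptions(precision=2,suppress=True)
s=cam("side");t=cam("top"); f=4
k=lambda P:(proj(s,P)-[260,215])*f+[1.5,1.5]
print("tips",k([532.4,275.1,103.3]),"fingers +-13..25 along x",k([[532.4+19,278,103.3],[532.4-19,272.4,103.3]]))
print("card",k([[532.7,275.2,63],[492.9,269.5,63],[453,263.8,63]]))
hsv=cv2.cvtColor(s["img"],cv2.COLOR_BGR2HSV); m=(hsv[...,2]>185)
m,b=blobs(m,(320,265,375,308),20)
for c in b: print(rect(ray(s,c[:,0],63)),cv2.contourArea(c))
E
```

```text
tips [[292.04 236.87]] fingers +-13..25 along x [[257.86 238.76]
 [326.12 235.28]]
card [[288.95 279.66]
 [358.36 276.26]
 [427.64 272.89]]
[533.1 284.7  84.7  11.5 -81.9] 112.0
[454.  274.   82.5  12.  -82.6] 107.0
[493.3 279.9  87.5  11.7 -82.2] 109.5
```

```bash
python3 -m crank '[[0,0.4,25,0,26],[0,0.4,50,0,26],[0,0.4,60,0,26],[0,0.4,67,0,26],[0,0.4,67,0,26],[0,0.4,67,0,26],[0,0.4,67,0,26]]'; python3 -m crank '[[0,0,0,0,16],[0,0,0,0,13],[0,0,0,0,11],[0,0,0,0,5],[0,0,0,0,2],[0,0,0,0,2],[0,0,0,0,2]]';python3 go.py
```

```text
t: 8.73
eef_pos: [533.4, 275.6, 56.8]
tcp_rot: [3.14, -0.0, 1.716]
ft_force: [-0.4, -0.2, -0.4]
opening: 0.277
grip_force: 0.0
t: 9.32
eef_pos: [533.1, 275.5, 55.9]
tcp_rot: [3.141, -0.0, 1.716]
ft_force: [1.9, -0.6, 3.0]
opening: 0.103
grip_force: 30.0
t9.3 [533.1 275.5  55.9] yaw98.31 F [ 1.9 -0.6  3. ] op9.8 grip30.0
```

```bash
python3 -m crank '[[0,0,-8,0,2],[0,0,-25,0,2],[0,0,-50,0,2],[0,0,-80,0,2],[0,0,-110,0,2],[0,0,-135,0,2],[0,0,-145,0,2],[0,0,-145,0,2],[0,0,-145,0,2]]';python3 go.py 649.5 -257.1 200 90
```

```text
t: 10.07
eef_pos: [532.4, 275.2, 200.1]
tcp_rot: [-3.141, 0.0, 1.716]
ft_force: [-0.5, -0.4, -0.7]
opening: 0.104
grip_force: 30.0
t10.1 [532.4 275.2 200.1] yaw98.31 F [-0.5 -0.4 -0.7] op9.9 grip30.0
[-5.436e+02  3.890e+01  2.000e-01] turn 8.31
```

```bash
python3 -m crank '[[-25,2,0,1,2],[-60,4,0,2,2],[-100,7,0,3,2],[-140,10,0,4,2],[-180,13,0,5,2],[-220,16,0,6,2],[-260,19,0,7,2],[-300,22,0,8.3,2],[-340,24,0,8.3,2],[-380,27,0,8.3,2]]';python3 go.py 649.5 -257.1 150 90
```

```text
t: 10.9
eef_pos: [613.7, -98.6, 198.3]
tcp_rot: [-3.138, -0.001, 1.571]
ft_force: [-0.3, 0.1, -0.9]
opening: 0.101
grip_force: 30.0
t10.9 [613.7 -98.6 198.3] yaw89.99 F [-0.3  0.1 -0.9] op9.6 grip30.0
[-158.5   36.    48. ] turn -0.01
```

```bash
python3 -m crank '[[-40,9,0,0,2],[-80,18,0,0,2],[-120,27,0,0,2],[-145,33,10,0,2],[-153,36,30,0,2],[-153,36,45,0,2],[-153,36,48,0,2],[-153,36,48,0,2],[-153,36,48,0,2]]';python3 go.py 649.5 -257.1 150 90;python3 - <<'E'
from h import *
t=cam("top");s=cam("side")
o=np.zeros((600,800,3),np.uint8)
a=cv2.resize(t["img"][150:270,385:485],None,fx=4,fy=4,interpolation=cv2.INTER_CUBIC);b=cv2.resize(s["img"][85:185,275:375],None,fx=4,fy=4,interpolation=cv2.INTER_CUBIC)
o[:480,:400]=a;o[:400,400:]=b;cv2.imwrite("pics/f.png",o);cv2.imwrite("pics/s2.png",s["img"])
E
```

```text
t: 11.65
eef_pos: [650.4, -249.3, 152.1]
tcp_rot: [-3.14, -0.0, 1.571]
ft_force: [0.2, -0.6, -0.4]
opening: 0.102
grip_force: 30.0
t11.7 [ 650.4 -249.3  152.1] yaw90.03 F [ 0.2 -0.6 -0.4] op9.7 grip30.0
[-7.8 -0.9  2.1] turn 0.03
```

View pics/f.png

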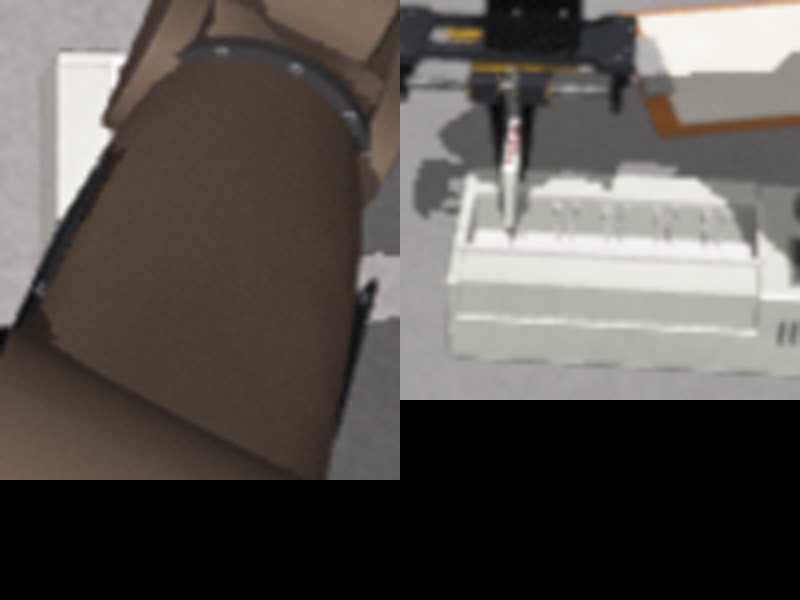

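The side crop shows the card held upright over the far end of the well, its foot at (512,235). The far channels of guides 4 to 1 are at columns 565, 610, 660 and 708. I'll refine x from these.

```bash
python3 - <<'E'
from h import *
np.set_printoptions(precision=1,suppress=True,linewidth=200)
s=cam("side"); g=s["img"].astype(float).mean(2); np.set_printoptions(precision=0,suppress=True,linewidth=250)
for v in (135,137,139,141): print(v,g[v,398-98:360])
np.set_printoptions(precision=1,suppress=True,linewidth=200)
x=569.5+np.array([80,40,0,-40,-80])
print(proj(s,[[a,-289,81] for a in x])); print(proj(s,[[a,-289,50] for a in x])[:,0])
print("card foot near/far edge",proj(s,[[650.4,-249.3+34,106],[650.4,-249.3-34,106]]), proj(s,[[650.4,-249.3+34,159],[650.4,-249.3-34,159]]))
for v in (115,119,123,127,131,135,139,141,143): print(v,g[v,395-98:312])
E
```

```text
135 [119. 176. 198. 158. 114. 107. 129. 161. 176. 178. 178. 178. 180. 195. 198. 187. 180. 181. 194. 193. 186. 185. 188. 188. 189. 192. 196. 196. 194. 194. 194. 200. 203. 201. 200. 198. 201. 199. 202. 203. 201. 200. 204. 212. 213. 212. 212. 213. 218.
 220. 220. 220. 221. 224. 224. 221. 182. 137. 132. 133.]
137 [129. 178. 196. 154. 111. 118. 153. 171. 176. 176. 176. 177. 174. 167. 181. 183. 175. 175. 166. 167. 177. 178. 178. 177. 176. 184. 199. 197. 183. 173. 173. 185. 185. 179. 180. 180. 179. 183. 193. 198. 187. 179. 176. 181. 183. 182. 181. 181. 180.
 180. 186. 199. 193. 185. 184. 189. 191. 165. 125. 112.]
139 [158. 185. 197. 154. 125. 157. 174. 175. 176. 177. 176. 175. 175. 176. 175. 174. 175. 179. 173. 172. 176. 177. 178. 176. 174. 160. 176. 179. 174. 166. 163. 174. 180. 178. 179. 178. 179. 177. 168. 180. 182. 181. 181. 165. 166. 179. 180. 179. 178.
 176. 158. 180. 189. 180. 170. 166. 172. 176. 143. 109.]
141 [177. 173. 165. 139. 155. 179. 179. 177. 177. 176. 177. 177. 178. 180. 181. 176. 176. 187. 179. 175. 176. 176. 177. 177. 177. 178. 187. 186. 178. 176. 172. 176. 179. 179. 179.
[... 485 characters left out ...]
8.   72.3  88.3  89.   90. ]
123 [ 88.   67.3  38.3  75.  173.  182.7 189.3 151.3  61.3  31.3  62.   82.7  87.   88.   89. ]
127 [113.3 107.   94.7 143.7 208.  228.3 215.3 143.7  64.3  75.7  99.3 100.  100.7  99.  101.7]
131 [221.  192.  151.3 145.3 182.7 207.  187.3 150.  130.7 133.3 160.3 174.  175.  178.3 207.3]
135 [176.  173.3 140.  119.  176.  198.  158.3 114.3 106.7 129.  160.7 175.7 178.3 177.7 178. ]
139 [174.3 175.7 173.3 158.3 185.3 197.  154.  125.3 156.7 174.3 175.3 175.7 176.7 176.3 175.3]
141 [178.  178.3 180.3 176.7 173.3 165.3 139.  154.7 179.3 179.  177.  177.  176.  176.7 176.7]
143 [241.3 241.  237.7 233.3 206.7 155.  147.  196.7 206.7 216.7 225.7 226.7 222.7 220.3 219. ]
```

```bash
python3 -m crank '[[-7.5,0,0,0,2],[-7.5,0,0,0,2],[-7.5,0,10,0,2],[-7.5,0,18,0,2],[-7.5,0,18,0,2],[-7.5,0,18,0,2]]';python3 go.py 650.3 -256.8 130 90
```

```text
t: 12.3
eef_pos: [650.1, -257.0, 133.6]
tcp_rot: [-3.14, -0.001, 1.571]
ft_force: [-0.6, 0.3, 0.3]
opening: 0.102
grip_force: 30.0
t12.3 [ 650.1 -257.   133.6] yaw90.01 F [-0.6  0.3  0.3] op9.7 grip30.0
[0.2 0.2 3.6] turn 0.01
```

Now I'll lower it slowly into the guide.

```bash
python3 -m crank '[[0,0,4,0,2],[0,0,7,0,2],[0,0,10,0,2],[0,0,13,0,2],[0,0,16,0,2],[0,0,16,0,2]]';python3 -m crank '[[0,0,4,0,2],[0,0,6,0,2],[0,0,8,0,2],[0,0,8,0,2]]'; python3 go.py
```

```text
t: 12.8
eef_pos: [650.9, -257.3, 118.3]
tcp_rot: [3.141, 0.0, 1.571]
ft_force: [3.8, -1.5, -1.6]
opening: 0.103
grip_force: 30.0
t: 13.13
eef_pos: [650.8, -257.3, 110.4]
tcp_rot: [3.141, 0.0, 1.571]
ft_force: [6.0, -0.7, -2.2]
opening: 0.1
grip_force: 30.0
t13.1 [ 650.8 -257.3  110.4] yaw90.01 F [ 6.  -0.7 -2.2] op9.5 grip30.0
```

```bash
python3 -m crank '[[0,1.2,0,0,2],[0,1.2,0,0,2],[0,1.2,4,0,2],[0,1.2,4,0,2]]'; python3 go.py
```

```text
t: 13.47
eef_pos: [651.4, -257.2, 105.9]
tcp_rot: [-3.141, -0.0, 1.571]
ft_force: [2.8, -0.2, -1.0]
opening: 0.1
grip_force: 30.0
t13.5 [ 651.4 -257.2  105.9] yaw90.01 F [ 2.8 -0.2 -1. ] op9.5 grip30.0
```

```bash
python3 -m crank '[[0,1,0,0,2],[0,1,4,0,2],[0,1,8,0,2],[0,1,12,0,2],[0,1,14,0,2],[0,1,14,0,2]]'; python3 go.py;python3 -m crank '[[0,0.3,1,0,2],[0,0.3,2.5,0,2],[0,0.3,2.5,0,2]]'; python3 go.py
```

```text
t: 13.97
eef_pos: [652.3, -257.1, 91.8]
tcp_rot: [-3.14, -0.001, 1.571]
ft_force: [-0.2, -0.3, -1.0]
opening: 0.1
grip_force: 30.0
t14.0 [ 652.3 -257.1   91.8] yaw90.01 F [-0.2 -0.3 -1. ] op9.5 grip30.0
t: 14.22
eef_pos: [653.4, -257.3, 90.8]
tcp_rot: [3.14, 0.001, 1.571]
ft_force: [0.3, 1.2, 3.0]
opening: 0.101
grip_force: 30.0
t14.2 [ 653.4 -257.3   90.8] yaw90.01 F [0.3 1.2 3. ] op9.6 grip30.0
```

```bash
python3 -m crank '[[0,0,0,0,26],[0,0,0,0,26],[0,0,0,0,26],[0,0,-20,0,26],[0,0,-50,0,26],[0,0,-80,0,26],[0,0,-110,0,26],[0,0,-110,0,26]]'; python3 go.py 493 269.4 200 98.2; python3 - <<'E'
from h import *
t=cam("top"); g=t["img"].astype(float); hsv=cv2.cvtColor(t["img"],cv2.COLOR_BGR2HSV)
m,b=blobs(hsv[...,2]>185,(195,170,260,275))
for k in b: 
    mm=np.zeros(m.shape,np.uint8); cv2.drawContours(mm,[k],-1,255,-1); ys,xs=np.nonzero(mm);print("card",rect(ray(t,k[:,0],63)),ray(t,[xs.mean(),ys.mean()],63).round(1),k[:,0].mean(0).round(1))
E
```

```text
t: 14.88
eef_pos: [654.7, -258.1, 206.5]
tcp_rot: [3.134, 0.004, 1.571]
ft_force: [0.4, -0.8, 0.5]
opening: 0.272
grip_force: 0.0
t14.9 [ 654.7 -258.1  206.5] yaw90.01 F [ 0.4 -0.8  0.5] op25.9 grip0.0
[ 527.5 -161.6    3.1] turn -8.19
card [429.8 242.8  48.4  25.3 -82.2] [[428.9 243.1  63. ]] [235.3 257.9]
card [448.8 260.7  79.7  54.8 -80.4] [[458.9 258.7  63. ]] [225.3 248.4]
card [557.4 275.8 150.7  77.7   8.2] [[555.  264.5  63. ]] [229.1 211.3]
```

```bash
cat > cards.py <<'E'
from h import *
t=cam("top"); im=t["img"].astype(int)
m,b=blobs((im[...,2]>im[...,0]+3)&(im[...,2]>175)|(im.min(2)>205),(195,170,260,275))
for k in b:
    mm=np.zeros(m.shape,np.uint8); cv2.drawContours(mm,[k],-1,255,-1); ys,xs=np.nonzero(mm);print("card",rect(ray(t,k[:,0],63)),ray(t,[xs.mean(),ys.mean()],63).round(1),cv2.contourArea(k))
m,b=blobs(im.mean(2)<50,(310,170,390,242))
for k in b: print("handle",rect(ray(t,k[:,0],63)))
cv2.imwrite("pics/last.png",t["img"])
E
python3 cards.py
```

```text
card [401.2 228.2  33.4  25.8 -88.6] [[401.6 230.5  63. ]] 21.5
card [407.  328.4  85.2  51.2  54.2] [[410.2 327.2  63. ]] 168.0
card [451.3 263.5  68.5  11.9 -82.2] [[451.2 262.9  63. ]] 88.0
card [450.8 314.7  46.1  21.1   7.7] [[447.5 313.   63. ]] 38.5
card [467.3 330.2  41.7  27.7 -76.3] [[467.9 335.9  63. ]] 32.5
card [490.7 269.4  66.6  12.6 -82.2] [[490.6 268.4  63. ]] 88.5
card [553.2 193.   22.9  16.5  11.9] [[553.3 194.7  63. ]] 22.5
card [589.7 197.5  38.2  18.7   2.5] [[590.  195.5  63. ]] 24.5
card [594.3 341.8  97.1  34.5   3.7] [[592.7 342.7  63. ]] 113.0
card [639.2 233.   86.3  52.1 -88.5] [[646.9 221.4  63. ]] 122.0
card [650.8 304.2  60.9  25.8  82.6] [[650.7 306.1  63. ]] 51.0
handle [552.8 -67.  184.9  80.1  61.8]
```

```bash
python3 -m crank '[[40,-12,0,-1,26],[80,-24,0,-2,26],[120,-36,0,-3,26],[160,-48,0,-4,26],[200,-60,0,-5,26],[240,-72,0,-6,26],[280,-84,0,-7,26],[320,-96,0,-8.2,26],[360,-108,0,-8.2,26],[400,-120,0,-8.2,26]]';python3 -m crank '[[30,-9,0,0,26],[60,-20,0,0,26],[90,-33,0,0,26],[117,-41,0,0,26],[122,-41,30,0,26],[122,-41,70,0,26],[122,-41,80,0,26],[122,-41,80,0,26]]'; python3 go.py 492.7 269.4 120 98.2 492.7 269.4 55.5 98.2
```

```text
t: 15.82
eef_pos: [531.6, 143.5, 198.7]
tcp_rot: [-3.139, 0.0, 1.714]
ft_force: [1.2, 0.5, 0.4]
opening: 0.273
grip_force: 0.0
t: 16.48
eef_pos: [473.5, 256.0, 116.9]
tcp_rot: [-3.134, 0.002, 1.714]
ft_force: [0.6, 0.4, 0.6]
opening: 0.274
grip_force: 0.0
t16.5 [473.5 256.  116.9] yaw98.21 F [0.6 0.4 0.6] op26.0 grip0.0
[10.5 20.9 -3.2] turn 0.01
[10.6 21.4 61.3] turn 0.01
```

```bash
python3 -m crank '[[10.5,21,0,0,26],[10.5,21,0,0,26],[10.5,21,0,0,26],[10.5,21,0,0,26]]'; python3 go.py 492.7 269.4 55.5 98.2;python3 cards.py | grep -E "handle| 6[0-9].[0-9]  1[0-9]"
```

```text
t: 16.82
eef_pos: [494.5, 269.7, 120.9]
tcp_rot: [3.141, 0.0, 1.714]
ft_force: [-0.1, 0.4, 0.1]
opening: 0.272
grip_force: 0.0
t16.8 [494.5 269.7 120.9] yaw98.18 F [-0.1  0.4  0.1] op25.8 grip0.0
[-0.  -1.9 65.4] turn -0.02
handle [563.6 -40.1  91.5  13.2   0.8]
```

```bash
python3 -m crank '[[0,-1.7,25,0,26],[0,-1.7,50,0,26],[0,-1.7,60,0,26],[0,-1.7,65.5,0,26],[0,-1.7,65.5,0,26],[0,-1.7,65.5,0,26]]'; python3 -m crank '[[0,0,0,0,16],[0,0,0,0,13],[0,0,0,0,11],[0,0,0,0,5],[0,0,0,0,2],[0,0,0,0,2],[0,0,0,0,2]]';python3 go.py; python3 -m crank '[[0,0,-8,0,2],[0,0,-25,0,2],[0,0,-50,0,2],[0,0,-80,0,2],[0,0,-110,0,2],[0,0,-135,0,2],[0,0,-145,0,2],[0,0,-145,0,2],[0,0,-145,0,2]]';python3 go.py 572.5 -256.8 200 90
```

```text
t: 17.37
eef_pos: [493.1, 269.9, 55.3]
tcp_rot: [3.141, -0.0, 1.714]
ft_force: [-0.6, -0.0, -0.4]
opening: 0.274
grip_force: 0.0
t: 17.95
eef_pos: [493.0, 269.9, 55.1]
tcp_rot: [3.141, -0.0, 1.714]
ft_force: [-0.9, -0.0, 6.3]
opening: 0.097
grip_force: 30.0
t17.9 [493.  269.9  55.1] yaw98.21 F [-0.9 -0.   6.3] op9.2 grip30.0
t: 18.7
eef_pos: [492.5, 269.8, 199.2]
tcp_rot: [-3.141, 0.0, 1.714]
ft_force: [-0.9, -0.4, -0.4]
opening: 0.101
grip_force: 30.0
t18.7 [492.5 269.8 199.2] yaw98.21 F [-0.9 -0.4 -0.4] op9.6 grip30.0
[-532.6    4.    -0.8] turn 8.21
```

```bash
python3 -m crank '[[-25,0,0,1,2],[-60,1,0,2,2],[-100,1,0,3,2],[-140,1,0,4,2],[-180,2,0,5,2],[-220,2,0,6,2],[-260,2,0,7,2],[-300,3,0,8.2,2],[-340,3,0,8.2,2],[-375,4,0,8.2,2]]';python3 -m crank '[[-35,5,0,0,2],[-70,11,0,0,2],[-105,17,0,0,2],[-135,22,0,0,2],[-150,24,10,0,2],[-154,24,30,0,2],[-154,24,48,0,2],[-154,24,48,0,2],[-154,24,48,0,2]]'; python3 go.py 572.5 -257.1 128 90
```

```text
t: 19.53
eef_pos: [549.5, -103.1, 197.5]
tcp_rot: [-3.138, -0.001, 1.57]
ft_force: [0.9, -0.1, 0.5]
opening: 0.102
grip_force: 30.0
t: 20.28
eef_pos: [573.5, -253.8, 149.5]
tcp_rot: [-3.138, -0.002, 1.571]
ft_force: [-0.3, -0.2, -0.6]
opening: 0.104
grip_force: 30.0
t20.3 [ 573.5 -253.8  149.5] yaw90.02 F [-0.3 -0.2 -0.6] op9.9 grip30.0
[-3.3 -0.9 21.5] turn 0.02
```

```bash
python3 -m crank '[[-2.3,-0.8,0,0,2],[-2.3,-0.8,0,0,2],[-2.3,-0.8,10,0,2],[-2.3,-0.8,18,0,2],[-2.3,-0.8,18,0,2],[-2.3,-0.8,18,0,2]]';python3 go.py 572.5 -257.1 128 90
```

```text
t: 20.78
eef_pos: [573.3, -256.8, 133.0]
tcp_rot: [-3.141, -0.001, 1.571]
ft_force: [0.4, 0.6, -0.7]
opening: 0.108
grip_force: 30.0
t20.8 [ 573.3 -256.8  133. ] yaw90.01 F [ 0.4  0.6 -0.7] op10.3 grip30.0
[-0.3 -0.8  5. ] turn 0.01
```

```bash
python3 -m crank '[[0,-0.8,4,0,2],[0,-0.8,8,0,2],[0,-0.8,12,0,2],[0,-0.8,16,0,2],[0,-0.8,20,0,2],[0,-0.8,20,0,2],[0,-0.8,20,0,2]]'; python3 go.py
```

```text
t: 21.37
eef_pos: [572.6, -257.0, 113.3]
tcp_rot: [-3.141, -0.0, 1.571]
ft_force: [0.1, 0.7, -1.2]
opening: 0.102
grip_force: 30.0
t21.4 [ 572.6 -257.   113.3] yaw90.01 F [ 0.1  0.7 -1.2] op9.7 grip30.0
```

Free of side force; I'll push it home and release.

```bash
python3 -m crank '[[0,0,5,0,2],[0,0,10,0,2],[0,0,15,0,2],[0,0,20,0,2],[0,0,23,0,2],[0,0,24,0,2],[0,0,24,0,2]]'; python3 go.py
```

```text
t: 21.95
eef_pos: [572.7, -257.0, 90.0]
tcp_rot: [3.142, 0.0, 1.571]
ft_force: [-1.2, 0.8, 7.1]
opening: 0.107
grip_force: 30.0
t21.9 [ 572.7 -257.    90. ] yaw90.01 F [-1.2  0.8  7.1] op10.1 grip30.0
```

```bash
python3 -m crank '[[0,0,0,0,26],[0,0,0,0,26],[0,0,0,0,26],[0,0,-20,0,26],[0,0,-50,0,26],[0,0,-80,0,26],[0,0,-110,0,26],[0,0,-110,0,26],[0,0,-110,0,26]]'; python3 go.py 453 264.3 200 98.2;python3 cards.py | grep -E "handle| 6[0-9].[0-9]  1[0-9]"
```

```text
t: 22.7
eef_pos: [573.1, -257.2, 201.0]
tcp_rot: [3.139, 0.002, 1.571]
ft_force: [-0.7, -0.2, -1.3]
opening: 0.275
grip_force: 0.0
t22.7 [ 573.1 -257.2  201. ] yaw90.01 F [-0.7 -0.2 -1.3] op26.2 grip0.0
[ 5.215e+02 -1.201e+02 -1.000e-01] turn -8.19
card [450.7 263.5  68.5  11.7 -81.4] [[450.7 263.   63. ]] 83.5
handle [487.5  11.5  39.4  15.8 -88.6]
handle [565.  -41.4  88.8  10.7   0.8]
```

```bash
python3 -m crank '[[40,-9,0,-1,26],[80,-18,0,-2,26],[120,-27,0,-3,26],[160,-36,0,-4,26],[200,-45,0,-5,26],[240,-54,0,-6,26],[280,-63,0,-7,26],[320,-73,0,-8.2,26],[360,-83,0,-8.2,26],[400,-92,0,-8.2,26]]';python3 -m crank '[[30,-2,0,0,26],[60,-6,0,0,26],[90,-9,0,0,26],[115,-11,0,0,26],[118,-11,30,0,26],[118,-11,65,0,26],[118,-11,80,0,26],[118,-11,80,0,26],[118,-11,80,0,26]]'; python3 go.py 453 264.3 120 98.2
```

```text
t: 23.58
eef_pos: [479.2, 144.6, 198.3]
tcp_rot: [-3.139, 0.0, 1.714]
ft_force: [1.2, -0.3, -0.1]
opening: 0.273
grip_force: 0.0
t: 24.33
eef_pos: [452.3, 257.9, 118.4]
tcp_rot: [-3.138, 0.001, 1.714]
ft_force: [0.4, 1.1, -0.1]
opening: 0.275
grip_force: 0.0
t24.3 [452.3 257.9 118.4] yaw98.21 F [ 0.4  1.1 -0.1] op26.1 grip0.0
[ 6.2  1.5 -1.6] turn 0.01
```

```bash
python3 -m crank '[[5.5,1,0,0,26],[5.5,1,0,0,26],[5.5,1,0,0,26],[5.5,1,0,0,26]]'; python3 go.py 453 264.5 55.5 98.2
```

```text
t: 24.67
eef_pos: [453.4, 263.9, 120.4]
tcp_rot: [3.14, -0.0, 1.714]
ft_force: [-0.8, -0.1, -0.1]
opening: 0.272
grip_force: 0.0
t24.7 [453.4 263.9 120.4] yaw98.21 F [-0.8 -0.1 -0.1] op25.8 grip0.0
[ 0.6 -0.4 64.9] turn 0.01
```

```bash
python3 -m crank '[[0.5,-0.3,25,0,26],[0.5,-0.3,50,0,26],[0.5,-0.3,60,0,26],[0.5,-0.3,65,0,26],[0.5,-0.3,65,0,26],[0.5,-0.3,65,0,26]]'; python3 -m crank '[[0,0,0,0,16],[0,0,0,0,13],[0,0,0,0,11],[0,0,0,0,5],[0,0,0,0,2],[0,0,0,0,2],[0,0,0,0,2]]';python3 go.py; python3 -m crank '[[0,0,-8,0,2],[0,0,-25,0,2],[0,0,-50,0,2],[0,0,-80,0,2],[0,0,-110,0,2],[0,0,-135,0,2],[0,0,-145,0,2],[0,0,-145,0,2],[0,0,-145,0,2]]';python3 go.py 492.5 -257 200 90
```

```text
t: 25.17
eef_pos: [453.1, 264.3, 55.3]
tcp_rot: [3.141, -0.0, 1.714]
ft_force: [0.4, -0.1, 0.9]
opening: 0.271
grip_force: 0.0
t: 25.75
eef_pos: [453.0, 264.3, 55.1]
tcp_rot: [3.141, -0.0, 1.714]
ft_force: [-0.3, -1.5, 6.1]
opening: 0.105
grip_force: 30.0
t25.8 [453.  264.3  55.1] yaw98.21 F [-0.3 -1.5  6.1] op10.0 grip30.0
t: 26.5
eef_pos: [452.5, 264.1, 199.2]
tcp_rot: [-3.142, 0.0, 1.714]
ft_force: [0.6, -0.5, -0.4]
opening: 0.102
grip_force: 30.0
t26.5 [452.5 264.1 199.2] yaw98.21 F [ 0.6 -0.5 -0.4] op9.7 grip30.0
[-521.5  -34.7   -0.7] turn 8.21
```

```bash
python3 -m crank '[[-25,-2,0,1,2],[-60,-4,0,2,2],[-100,-7,0,3,2],[-140,-9,0,4,2],[-180,-12,0,5,2],[-220,-15,0,6,2],[-260,-17,0,7,2],[-300,-20,0,8.2,2],[-340,-23,0,8.2,2],[-370,-25,0,8.2,2]]';python3 -m crank '[[-35,4,0,0,2],[-70,6,0,0,2],[-105,8,0,0,2],[-135,10,0,0,2],[-148,11,10,0,2],[-149,11,30,0,2],[-149,11,48,0,2],[-149,11,48,0,2],[-149,11,48,0,2],[-149,11,48,0,2]]'; python3 go.py 492.5 -257 132 90
```

```text
t: 27.33
eef_pos: [480.0, -108.2, 197.7]
tcp_rot: [-3.139, -0.001, 1.57]
ft_force: [0.9, 0.3, -0.2]
opening: 0.103
grip_force: 30.0
t: 28.17
eef_pos: [491.9, -254.0, 151.5]
tcp_rot: [-3.141, -0.0, 1.571]
ft_force: [0.2, -0.4, 0.1]
opening: 0.103
grip_force: 30.0
t28.2 [ 491.9 -254.   151.5] yaw90.04 F [ 0.2 -0.4  0.1] op9.8 grip30.0
[-3.   0.6 19.5] turn 0.04
```

```bash
python3 -m crank '[[-2.8,0.5,0,0,2],[-2.8,0.5,0,0,2],[-2.8,0.5,10,0,2],[-2.8,0.5,18,0,2],[-2.8,0.5,18,0,2],[-2.8,0.5,18,0,2]]';python3 go.py 492.5 -257 112 90
```

```text
t: 28.67
eef_pos: [492.1, -257.1, 132.9]
tcp_rot: [-3.141, -0.001, 1.571]
ft_force: [-0.5, 1.2, 0.7]
opening: 0.103
grip_force: 30.0
t28.7 [ 492.1 -257.1  132.9] yaw90.00 F [-0.5  1.2  0.7] op9.8 grip30.0
[ 0.1  0.4 20.9] turn 0.00
```

```bash
python3 -m crank '[[0,0.4,4,0,2],[0,0.4,8,0,2],[0,0.4,12,0,2],[0,0.4,16,0,2],[0,0.4,20,0,2],[0,0.4,20,0,2],[0,0.4,20,0,2]]'; python3 go.py
```

```text
t: 29.25
eef_pos: [492.7, -257.3, 113.4]
tcp_rot: [-3.141, -0.0, 1.571]
ft_force: [-0.4, 0.4, -0.6]
opening: 0.101
grip_force: 30.0
t29.2 [ 492.7 -257.3  113.4] yaw90.01 F [-0.4  0.4 -0.6] op9.6 grip30.0
```

```bash
python3 -m crank '[[0,0,5,0,2],[0,0,10,0,2],[0,0,15,0,2],[0,0,20,0,2],[0,0,23,0,2],[0,0,24,0,2],[0,0,24,0,2]]'; python3 go.py; python3 -m crank '[[0,0,0,0,26],[0,0,0,0,26],[0,0,0,0,26],[0,0,-20,0,26],[0,0,-50,0,26],[0,0,-80,0,26],[0,0,-110,0,26],[0,0,-110,0,26],[0,0,-110,0,26]]'; python3 go.py 565 -40.4 160 0.5
```

```text
t: 29.83
eef_pos: [492.7, -257.2, 90.0]
tcp_rot: [3.142, 0.0, 1.571]
ft_force: [-1.1, 2.0, 7.5]
opening: 0.103
grip_force: 30.0
t29.8 [ 492.7 -257.2   90. ] yaw90.01 F [-1.1  2.   7.5] op9.8 grip30.0
t: 30.58
eef_pos: [493.1, -257.6, 200.9]
tcp_rot: [3.139, 0.002, 1.571]
ft_force: [0.4, 0.0, 0.3]
opening: 0.272
grip_force: 0.0
t30.6 [ 493.1 -257.6  200.9] yaw90.01 F [0.4 0.  0.3] op25.9 grip0.0
[217.2  71.8  40.6] turn 89.51
```

```bash
python3 -m crank '[[40,0,0,7,60],[80,0,0,14,60],[120,0,0,21,60],[160,0,0,28,60],[200,0,0,35,60],[240,0,0,42,60],[280,0,0,49,60],[320,0,0,56,60],[360,0,0,63,60],[390,0,0,70,60]]'; python3 -m crank '[[0,0,0,7,60],[0,0,0,14,60],[0,0,0,19.5,60],[0,0,0,19.5,60]]'; python3 go.py;python3 cards.py | grep -E "handle"; python3 - <<'E'
from h import *
t=cam("top");s=cam("side")
o=np.zeros((600,800,3),np.uint8)
a=cv2.resize(t["img"][140:290,300:480],None,fx=4,fy=4,interpolation=cv2.INTER_CUBIC)[:,:720]
cv2.imwrite("pics/g.png",a)
im=t["img"].astype(int)
m,b=blobs((im[...,2]-im[...,1]>12),(405,160,450,255),3)
for k in b: print(k[:,0].mean(0), rect(ray(t,k[:,0],98)))
E
```

```text
t: 31.42
eef_pos: [492.2, 119.1, 198.3]
tcp_rot: [-3.141, 0.002, 0.436]
ft_force: [1.0, -0.3, -0.3]
opening: 0.632
grip_force: 0.0
t: 31.75
eef_pos: [492.5, 117.6, 198.2]
tcp_rot: [3.142, 0.002, 0.098]
ft_force: [-0.2, -0.1, -0.2]
opening: 0.632
grip_force: 0.0
t31.8 [492.5 117.6 198.2] yaw5.60 F [-0.2 -0.1 -0.2] op60.1 grip0.0
handle [525.5  37.4  82.5  26.4   1.5]
handle [563.6 -40.1  91.5  13.2   0.8]
[435.85714286 238.85714286] [ 488.6 -273.5    5.4    5.1   -0.9]
[427.85714286 207.85714286] [ 568.6 -254.1    5.4    5.2   -0.8]
[429.61538462 177.38461538] [ 648.7 -259.4   13.5    7.7  -74.3]
```

View pics/g.png

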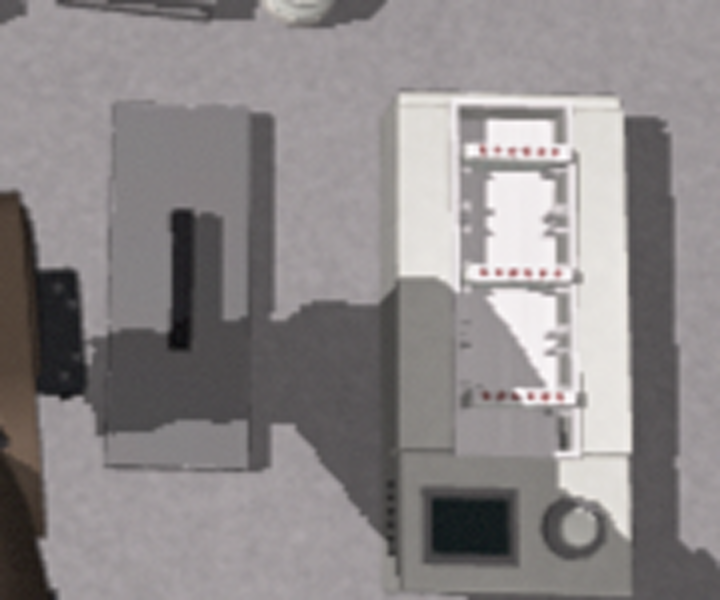

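All three cards sit level in guides 5, 3 and 1, at (520,152), (520,272) and (525,397) in the crop. The hood hasn't moved since I released it; its handle is at (181,280). I'll go back to the pose where I let go of it.

```bash
python3 go.py 564.5 -40.4 150 0.2
```

```text
t31.9 [492.7 117.2 198.9] yaw5.99 F [-0.9 -0.5  1.1] op60.1 grip0.0
[ 55.  164.2  48.8] turn 5.79
```

```bash
python3 -m crank '[[14,40,0,5.8,60],[28,80,0,5.8,60],[42,120,0,5.8,60],[55,155,0,5.8,60],[55,164,0,5.8,60],[55,164,20,5.8,60],[55,164,49,5.8,60],[55,164,49,5.8,60],[55,164,49,5.8,60],[55,164,49,5.8,60]]'; python3 go.py 564.5 -40.4 57 0.2
```

```text
t: 32.73
eef_pos: [564.6, -40.1, 151.5]
tcp_rot: [3.141, -0.0, 0.001]
ft_force: [-0.8, -0.7, 0.5]
opening: 0.634
grip_force: 0.0
t32.7 [564.6 -40.1 151.5] yaw0.08 F [-0.8 -0.7  0.5] op60.3 grip0.0
[-0.1  0.3 94.5] turn -0.12
```

```bash
python3 -m crank '[[0,0.3,30,-0.1,60],[0,0.3,60,-0.1,60],[0,0.3,85,-0.1,60],[0,0.3,94,-0.1,60],[0,0.3,94,-0.1,60],[0,0.3,94,-0.1,40],[0,0.3,94,-0.1,20],[0,0.3,94,-0.1,5],[0,0.3,94,-0.1,5],[0,0.3,94,-0.1,5]]';python3 -m crank '[[0,0,0,0,5],[0,0,0,0,5]]'; python3 go.py;python3 -m crank '[[0,0,-10,0,5],[0,0,-30,0,5],[0,0,-65,0,5],[0,0,-100,0,5],[0,0,-130,0,5],[0,0,-150,0,5],[0,0,-150,0,5],[0,0,-150,0,5]]'; python3 go.py 565.1 -256.4 205 0.2
```

```text
t: 33.57
eef_pos: [564.6, -40.6, 57.5]
tcp_rot: [3.141, -0.001, 0.002]
ft_force: [0.4, 0.5, -0.4]
opening: 0.334
grip_force: 0.0
t: 33.73
eef_pos: [564.4, -40.6, 56.9]
tcp_rot: [3.141, -0.0, 0.002]
ft_force: [-0.0, 0.3, -0.5]
opening: 0.197
grip_force: 0.0
t33.7 [564.4 -40.6  56.9] yaw0.11 F [-0.   0.3 -0.5] op18.7 grip0.0
t: 34.4
eef_pos: [564.2, -40.5, 207.2]
tcp_rot: [3.141, -0.001, 0.002]
ft_force: [0.4, 0.6, -4.4]
opening: 0.144
grip_force: 30.0
t34.4 [564.2 -40.5 207.2] yaw0.11 F [ 0.4  0.6 -4.4] op13.7 grip30.0
[  0.5 215.9   2.3] turn -0.09
```

The fingers hadn't fully closed when the lift began, so the grip may be a few mm high on the bar. I'll carry it across and lower it by feel.

```bash
python3 -m crank '[[0,25,0,0,5],[0,60,0,0,5],[0,95,0,0,5],[0,130,0,0,5],[0,165,0,0,5],[0,195,0,0,5],[0.5,216,0,0,5],[0.5,216,0,0,5],[0.5,216,0,0,5],[0.5,216,0,0,5]]';python3 -m crank '[[0,0,0,0,5]]'; python3 go.py 565.1 -256.4 150 0.2; python3 - <<'E'
from h import *
s=cam("side");cv2.imwrite("pics/i.png",cv2.resize(s["img"][60:190,260:410],None,fx=4,fy=4,interpolation=cv2.INTER_CUBIC))
E
```

```text
t: 35.23
eef_pos: [564.7, -255.7, 205.1]
tcp_rot: [-3.14, 0.002, 0.002]
ft_force: [-0.6, -0.2, -2.6]
opening: 0.141
grip_force: 30.0
t: 35.32
eef_pos: [565.1, -255.3, 205.8]
tcp_rot: [-3.141, 0.001, 0.003]
ft_force: [0.3, -0.2, -2.8]
opening: 0.141
grip_force: 30.0
t35.3 [ 565.1 -255.3  205.8] yaw0.17 F [ 0.3 -0.2 -2.8] op13.4 grip30.0
[ 0.1  1.1 55.8] turn -0.03
```

View pics/i.png

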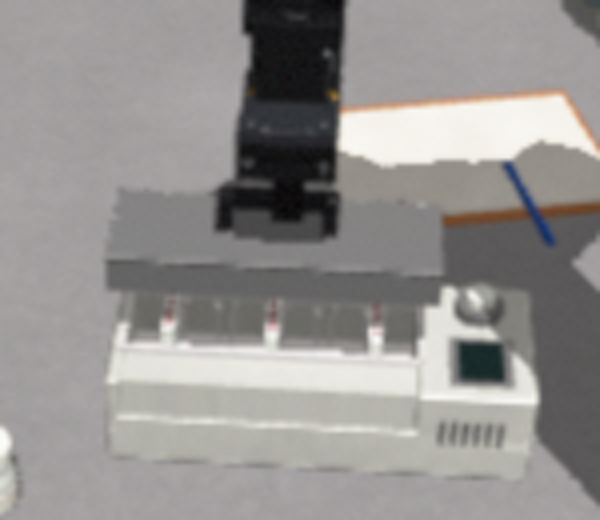

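The side crop shows the hood held level over the well. Its near lower edge runs from (107,285) to (443,300), and the gripper is about 6 mm toward the front of the handle centre, the same as in the first grasp.

```bash
python3 -m crank '[[0,1,15,0,5],[0,1,30,0,5],[0,1,45,0,5],[0,1,55,0,5],[0,1,60,0,5],[0,1,60,0,5],[0,1,60,0,5]]'; python3 go.py 565.1 -256.4 137 0.2
```

```text
t: 35.95
eef_pos: [565.5, -257.3, 147.0]
tcp_rot: [3.141, -0.0, 0.002]
ft_force: [-0.1, -0.3, -2.9]
opening: 0.148
grip_force: 30.0
t36.0 [ 565.5 -257.3  147. ] yaw0.14 F [-0.1 -0.3 -2.9] op14.0 grip30.0
[-0.4 -0.9 10. ] turn -0.06
```

```bash
python3 -m crank '[[-0.3,-0.7,2,0,5],[-0.3,-0.7,4,0,5],[-0.3,-0.7,5,0,5],[-0.3,-0.7,5,0,5]]'; python3 go.py;python3 -m crank '[[0,0,2,0,5],[0,0,3,0,5],[0,0,3,0,5]]'; python3 go.py
```

```text
t: 36.28
eef_pos: [565.1, -256.8, 142.5]
tcp_rot: [3.141, -0.001, 0.002]
ft_force: [-0.5, 1.7, 3.0]
opening: 0.144
grip_force: 30.0
t36.3 [ 565.1 -256.8  142.5] yaw0.11 F [-0.5  1.7  3. ] op13.7 grip30.0
t: 36.53
eef_pos: [565.2, -256.9, 142.4]
tcp_rot: [3.14, -0.003, 0.002]
ft_force: [-9.9, 5.9, 30.8]
opening: 0.147
grip_force: 30.0
t36.5 [ 565.2 -256.9  142.4] yaw0.12 F [-9.9  5.9 30.8] op14.0 grip30.0
```

Contact came at TCP z 142.5. That could be a high grip or the hood sitting on the rim, so I'll release it, back off and compare with the first pictures.

```bash
python3 -m crank '[[0,0,-3,0,5],[0,0,-3,0,5],[0,0,-3,0,60],[0,0,-3,0,60],[0,0,-3,0,60],[0,0,-3,0,60],[0,0,-40,0,60],[0,0,-80,0,60],[0,0,-80,0,60]]'; python3 -m crank '[[0,-40,0,0,60],[0,-80,0,0,60],[0,-120,0,0,60],[0,-160,0,0,60],[0,-200,0,0,60],[0,-240,0,0,40],[0,-280,0,0,20],[0,-300,0,0,0],[0,-300,0,0,0],[0,-300,0,0,0]]';python3 - <<'E'
from h import *
t=cam("top")["img"];s=cam("side")["img"]
t0=cv2.imread("pics/top0.png");s0=cv2.imread("pics/side0.png")
f=lambda a,b:cv2.resize(a,None,fx=b,fy=b,interpolation=cv2.INTER_CUBIC)
o=np.zeros((600,800,3),np.uint8)
o[:300,:390]=f(s0[110:210,275:405],3);o[300:600,:390]=f(s[110:210,275:405],3)
o[:450,390:590]=f(t0[145:295,395:462],3)[:, :200];o[:450,592:792]=f(t[145:295,395:462],3)[:,:200]
cv2.imwrite("pics/j.png",o)
for n,a in(("s0",s0),("s1",s)):
    m,b=blobs(a.astype(int).mean(2)<55,(308,118,352,142),15)
    for k in b: print(n,cv2.boundingRect(k),cv2.minAreaRect(k))
g0=s0.astype(float).mean(2);g1=s.astype(float).mean(2)
for c in (295,300,305,350,358,362): print(c,np.round(g0[138:158,c-1:c+2].mean(1)),"\n   ",np.round(g1[138:158,c-1:c+2].mean(1)))
for n,a in(("t0",t0),("t1",t)):
    m,b=blobs(a.astype(int).mean(2)<45,(420,180,445,232),15)
    for k in b: print(n,cv2.minAreaRect(k))
E
```

```text
t: 37.28
eef_pos: [567.1, -258.0, 225.4]
tcp_rot: [3.137, -0.008, 0.002]
ft_force: [0.8, 0.3, 1.9]
opening: 0.578
grip_force: 0.0
t: 38.12
eef_pos: [564.4, 44.0, 218.5]
tcp_rot: [3.141, -0.0, 0.004]
ft_force: [0.1, -1.0, -0.6]
opening: 0.339
grip_force: 0.0
s0 (315, 125, 29, 11) ((328.90655517578125, 129.8362579345703), (28.17746925354004, 9.352521896362305), 2.2906100749969482)
s1 (312, 118, 32, 24) ((327.5, 129.5), (23.0, 31.0), 90.0)
295 [127. 127. 126. 118. 105.  99.  96.  96.  96.  96. 109. 159. 216. 221.
 219. 218. 214. 191. 173. 170.] 
    [129. 129. 127. 117. 101.  98.  98.  97.  98.  97. 109. 160. 216. 221.
 221. 221. 216. 192. 174. 171.]
300 [128. 128. 128. 132. 127.  97.  96.  96.  96.  96. 102. 142. 201. 220.
 220. 220. 215. 196. 171. 168.] 
    [128. 129. 129. 131. 126.  99.  97.  97.  98.  98. 103. 148. 209. 222.
 221. 221. 217. 199. 172. 169.]
305 [127. 128. 128. 133. 129.  91.  95.  97.  97.  96. 100. 129. 186. 220.
 223. 222. 222. 209. 177. 170.] 
    [129. 129. 130. 134. 130.  94.  96.  98.  98.  97. 101. 135. 190. 209.
 181. 176. 167. 139. 117. 114.]
350 [127. 127. 127. 128. 127. 126. 122. 118. 102.  97.  96.  96.  96. 104.
 159. 222. 227. 226. 225. 217.] 
    [ 71.  71.  72.  71.  72.  72.  69.  58.  57.  58.  58.  58.  59.  68.
  96. 127. 129. 129. 128. 122.]
358 [127. 127. 127. 129. 128. 128. 135. 133.  93.  95.  97.  96.  96.  99.
 128. 187. 224. 226. 226. 223.] 
    [ 72.  71.  72.  72.  71.  71.  70.  65.  58.  57.  57.  58.  58.  61.
  94. 138. 154. 156. 168. 196.]
362 [127. 127. 127. 128. 128. 128. 133. 128.  92.  95.  96.  96.  97.  97.
 115. 172. 223. 225. 224. 222.] 
    [ 71.  71.  71.  72.  71.  72.  72.  67.  58.  57.  56.  58.  62.  78.
 133. 202. 226. 226. 225. 223.]
t0 ((432.0936584472656, 206.4970703125), (35.10786056518555, 7.277697563171387), 88.21009063720703)
t1 ((432.0322265625, 205.9989471435547), (36.1102409362793, 7.222049236297607), 88.15238952636719)
```

View pics/j.png

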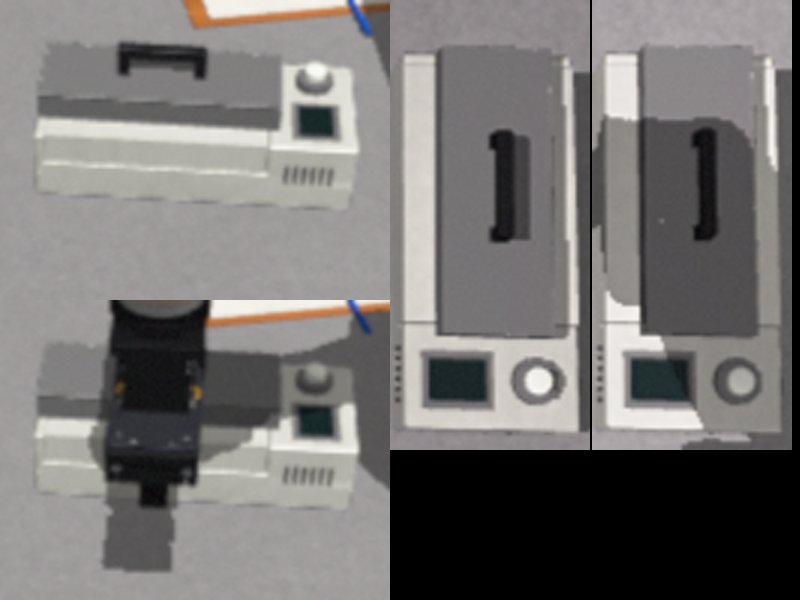

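The hood edges lie on the same rows as in the first picture (within 0.1 px) and the handle in the same place, so it's seated. Next is the key at (538,380) in the left-hand top crop, which I measured at about (407,-292).

```bash
python3 go.py 407 -292 150 0.2
```

```text
t38.2 [564.5  42.4 218.5] yaw0.09 F [-0.  -0.3 -0.4] op23.6 grip0.0
[-158.   334.1   68.6] turn -0.11
```

```bash
python3 -m crank '[[-18,37,0,0,0],[-36,74,0,0,0],[-54,111,0,0,0],[-72,148,0,0,0],[-90,185,0,0,0],[-108,222,0,0,0],[-126,259,0,0,0],[-142,296,0,0,0],[-158,330,0,0,0],[-158,334,0,0,0]]'; python3 -m crank '[[0,0,0,0,0],[0,0,0,0,0],[0,0,30,0,0],[0,0,60,0,0],[0,0,70,0,0],[0,0,70,0,0],[0,0,70,0,0]]'; python3 go.py 407 -292 123 0.2
```

```text
t: 39.05
eef_pos: [404.1, -296.7, 218.6]
tcp_rot: [3.14, -0.0, -0.004]
ft_force: [0.0, -0.7, 0.3]
opening: 0.007
grip_force: 0.0
t: 39.63
eef_pos: [407.5, -290.6, 149.0]
tcp_rot: [-3.141, 0.0, 0.003]
ft_force: [-0.4, -0.3, -0.1]
opening: 0.005
grip_force: 0.0
t39.6 [ 407.5 -290.6  149. ] yaw0.17 F [-0.4 -0.3 -0.1] op0.4 grip0.0
[-0.5  1.4 26. ] turn -0.03
```

```bash
python3 -m crank '[[-0.5,1.2,15,0,0],[-0.5,1.2,24,0,0],[-0.5,1.2,27,0,0],[-0.5,1.2,30,0,0],[-0.5,1.2,33,0,0],[-0.5,1.2,33,0,0],[-0.5,1.2,33,0,0]]'; python3 go.py
```

```text
t: 40.22
eef_pos: [406.7, -292.3, 116.1]
tcp_rot: [3.141, -0.0, 0.002]
ft_force: [-0.2, 2.9, 4.5]
opening: 0.004
grip_force: 2.2
t40.2 [ 406.7 -292.3  116.1] yaw0.11 F [-0.2  2.9  4.5] op0.4 grip2.2
```

```bash
python3 -m crank '[[0,0,1.5,0,0],[0,0,1.5,0,0],[0,0,1.5,0,0]]'; python3 -m crank '[[0,0,-15,0,0],[0,0,-50,0,0],[0,0,-90,0,0],[0,0,-120,0,0],[-10,40,-120,0,0],[-30,80,-120,0,0],[-60,120,-120,0,0],[-60,150,-120,0,0],[-60,150,-120,0,0],[-60,150,-120,0,0]]';python3 - <<'E'
from h import *
s=cam("side")["img"];t=cam("top")["img"]
o=np.zeros((600,800,3),np.uint8);o[:400,:480]=cv2.resize(s[105:205,280:400],None,fx=4,fy=4);o[:450,490:790]=cv2.resize(t[145:295,375:475],None,fx=3,fy=3);cv2.imwrite("pics/k.png",o)
E
```

```text
t: 40.47
eef_pos: [406.7, -292.3, 115.1]
tcp_rot: [3.141, -0.001, 0.002]
ft_force: [-1.3, 4.9, 13.8]
opening: 0.002
grip_force: 7.1
t: 41.3
eef_pos: [345.9, -444.0, 233.7]
tcp_rot: [3.141, 0.0, -0.001]
ft_force: [0.9, 0.5, 0.6]
opening: 0.002
grip_force: 0.0
```

View pics/k.png

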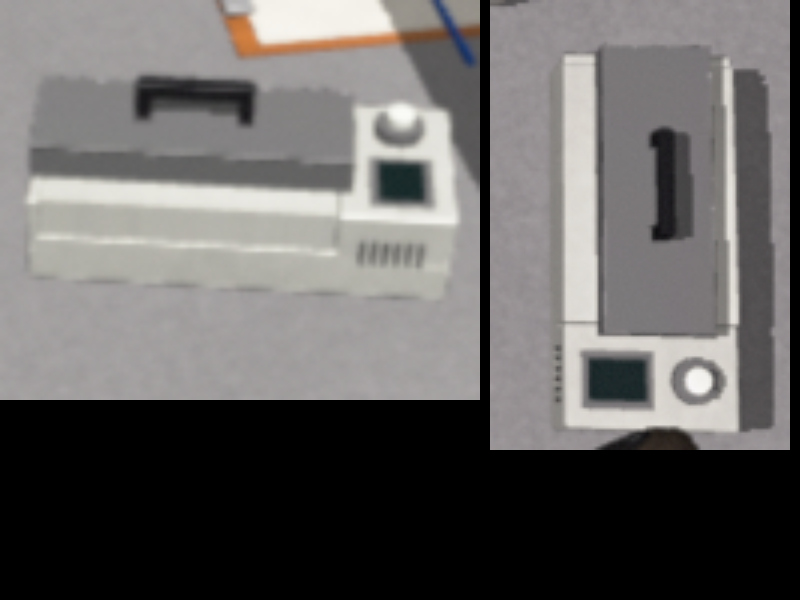

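The hood is flat over the well and the key at (400,115) is up again. It was pressed to its stop at 13.8 N and the arm is clear, so I'm handing in.

```bash
python3 -c "
from cell import env
print(env.job_done())"
```

```text
the job is handed in; nothing more can be done
None
```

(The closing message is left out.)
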